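# Put the drilling tools back in their trays

### The job

The lesson at the pillar drill is over: put the five drilling tools left on the bench (two hole saws, a Forstner bit, a twist drill and a chuck key) back into the plywood trays, each into the tray that already holds a smaller one of its kind. Stand the hole saws and the Forstner bit on their cutting heads and lay the drill and the chuck key flat on the tray floor, none on top of another. Set each one down gently: the cutting edges must not be dropped.

Things in the scene. Friction and masses are not known exactly. Their poses are not given: they have to be found in the camera images.
- big_saw_c (a point): the large hole saw, a dark steel cup 51 mm in diameter; stands on its teeth with its shank straight up, 82 mm tall: cup 42 mm tall, then an arbor nut 22 mm across up to 51 mm, then a steel shank 11 mm in diameter from 51 to 82 mm. The point is on the axis half-way up (41 mm above its foot), z up the shank. About 220 g.
- small_saw_c (a point): the small hole saw, a dark steel cup 32 mm in diameter; stands on its teeth with its shank straight up, 82 mm tall: cup 42 mm tall, then an arbor nut 22 mm across up to 51 mm, then a steel shank 11 mm in diameter from 51 to 82 mm. The point is on the axis half-way up (41 mm above its foot), z up the shank. About 140 g.
- forstner_c (a point): the Forstner bit, bright steel: a flat round head 35 mm in diameter and 12 mm thick on which it stands, a short taper, and a round shank 10 mm in diameter straight up to 90 mm. The point is on the axis half-way up (45 mm above its foot), z up the shank. About 120 g.
- drill_c (a point): the twist drill, 13 mm in diameter and 150 mm long, lying flat on the bench; the point is its middle, 6.5 mm above what it lies on, x along the drill to its fluted tip, z up. It does not roll by itself. About 110 g.
- chuck_key_c (a point): the drill chuck key, a steel T lying flat: the stem, 13 mm in diameter, lies along x with the toothed head (18 mm thick) at 19 to 33 mm and a pin to 44 mm on the +x side; the hub (18 mm thick) lies at -24 to -44 mm, and through it at -34 mm a bar 8 mm thick and 94 mm long lies along y. The point is on the stem's axis, at the middle of the free stem (from -24 to +19 mm), 9 mm above what it lies on, z up. About 150 g.
- tray_saws: plywood tray, open on top, fixed to the bench: 130 mm (its x) by 200 mm (its y, the long way) by 36 mm high outside, walls and floor 6 mm thick; origin under its centre at bench level, z up. It already holds a small hole saw (25 mm cup, 82 mm tall) standing near its +y end, at about x 0, y +70 mm; the rest of its floor is free.
- tray_forstner: plywood tray, open on top, fixed to the bench: 130 mm (its x) by 200 mm (its y, the long way) by 36 mm high outside, walls and floor 6 mm thick; origin under its centre at bench level, z up. It already holds a smaller Forstner bit (26 mm head, 90 mm tall) standing near its +y end, at about x 0, y +68 mm; the rest is free.
- tray_drills: plywood tray, open on top, fixed to the bench: 130 mm (its x) by 200 mm (its y, the long way) by 36 mm high outside, walls and floor 6 mm thick; origin under its centre at bench level, z up. It already holds a thinner twist drill (10 mm by 120 mm) lying the long way beside its +x wall, at about x +42 mm; the rest is free.
- tray_keys: plywood tray, open on top, fixed to the bench: 130 mm (its x) by 200 mm (its y, the long way) by 36 mm high outside, walls and floor 6 mm thick; origin under its centre at bench level, z up. It already holds a smaller chuck key lying near its +y end, at about y +54 mm; the half towards -y is free.
Things that resemble listed ones, but are neither listed nor needed, are in the scene too. What is shaped like the part that bears big_saw_c but red is not meant.

How it is judged:
By the outcome, as a careful person would: the job done as asked, in the order asked, and still so for the second after the job is handed in, with the robot touching nothing.
It also fails if it takes over 118 s, if anything falls off the work surface, if the arm or the gripper's body presses on something with over 40 N, if the wrist force passes 120 N, or if a joint passes its speed limit or range.

### The arm

A 7-joint arm with a two-finger parallel gripper is mounted at the origin on the work surface. World frame = base frame: x ahead of the robot, y to its left, z up, the work surface at z = 0. Lengths are in m, angles in rad, forces in N, time in s.
With the tool pointing down it reaches from about 0.4 to 0.9 m from the base axis. Payload 5.6 kg.
Tool frame: the origin (TCP) lies at the very end of the fingers, on their centre line; the grasp point (between the pads) lies hold_point_z behind it (hold_point_z is the distance from the TCP to the grasp point, in m); z points along the fingers, y is the direction in which the jaws open and shut (so a half turn about z gives the same grasp; the last joint's range is limited). The gripper opens to 92 mm and grips with 3 to 60 N. Pads are 20 mm wide; open, the fingers measure 128 mm over their backs; the gripper's body (75 mm by 189 mm) begins 69 mm behind the grasp point.
Start: joints at [1.223, 0.468, -0.012, 1.603, 0.006, 1.071, -0.056], TCP at [0.195, -0.62, 0.215] pointing down, gripper open.
Joint ranges: [-2.53, 2.53], [-0.31, 2.02], [-1.57, 1.55], [0.28, 2.44], [-1.29, 4.43], [0.15, 1.84], [-2.92, 2.92]. Speed limits (rad/s): [2.57, 2.57, 3.14, 3.14, 3.14, 3.14, 3.14].

### API

Orientations are given as a rotation vector (axis times angle).
In Python, from workcell import * gives the robot as it stands. The module is installed in compiled form; this text tells all that it offers.
- The arm moves only by the tool servo_tool, never from a script. Its argument "increments" is a list of rows, each an object with "twist": the turn, a rotation vector about the tool's x, y, z in rad, a list of three; "linear": the shift along the tool's x, y, z in cm, a list of three; "fingers": the closure, from 0 (fully open) to 1 (shut). A call has 1 to 10 rows; each row shifts and turns the commanded pose from where the row before left it, along the tool's axes as they then stand; what a row does not reach is not made up. A row lasts 1/8 s, in which the tool goes at most 62.5 mm and 10.7 degrees, less where a joint would pass 70% of its speed; a pose out of reach is approached as far as the arm can. A call is refused whole if a number of a shift passes 6.25 or a number of a turn 0.188, either way. A call with a gripper value outside its range is refused whole. The fingers move at their own pace and stop on an object; "newtons" is the grip in N (left out, the last holds). Time passes only in rows, so rows that do not move let the fingers close. It gives the time, the measured TCP pose, the force and the opening at its end, in the units of the state.
- state(): the state, without advancing time (a new reading comes with each control period).
- snapshot(name): name is "side" or "top" or "wrist"; returns a dict with "color" (480x640x3 uint8, blue, green, red), "depth" (480x640 float32, m along the optical axis (not along the pixel's ray), 0 where there is no reading), "K" (3x3 intrinsics, pixels), "view" (4x4, takes a point from world to camera coordinates). Camera axes: x right, y up, looking along -z (the intrinsics and any distortion apply to the point x, -y, -z); pixel columns grow to the right and rows downward; lengths in m; the calibration is good to about 2 mm. A picture is of the moment at which its call begins.
- hand_in(): hands the job in, once; it reports no verdict.
The state is a dict: "clock": time; "qpos": joint angles; "qvel": joint speeds; "joint_efforts": joint torques, N m; "eef_pos": TCP position; "orientation": TCP orientation; "wrist_force": force on the tool from outside, world axes, zero at the start; "moment": the same for the moment, N m; "width": finger opening in m.
Only numpy, scipy, OpenCV 4.12 (cv2) and the standard library are available. Lean on these libraries where they do the work, as an engineer would, in place of code of your own. Each camera call takes 0.05 s, during which the arm holds its last target. There are 200 camera calls.

## Working session

There is one attempt and no reset: what is moved stays moved. The work goes in short steps, Python scripts to look and compute and a tool call to move; the robot and the scene stay as the last step left them, time stands still between calls to the robot, and variables do not carry over. Pictures are saved under pics/ and viewed, about 12 in all and at most 16, crops included, and the job is handed in when it is done.

Besides the shell and the picture viewer there is one more tool, called after "Request:" as name(argument=value, ...) on one line, values as JSON. servo_tool: Moves the arm, as the interface text tells. Its arguments: {"type":"object","properties":{"increments":{"type":"array","items":{"type":"object","properties":{"twist":{"type":"array","items":{"type":"number"}},"linear":{"type":"array","items":{"type":"number"}},"fingers":{"type":"number"}}}},"newtons":{"type":"number"}},"required":["increments"]}

```bash
mkdir -p pics; cat > h.py <<'E'
from workcell import *
import numpy as np, cv2
from scipy.spatial.transform import Rotation as R
def grab(n):
    s=snapshot(n); np.savez('%s.npz'%n,**s); return s
def load(n): return dict(np.load('%s.npz'%n))
def cloud(s):
    d=s['depth'];K=s['K'];v,u=np.mgrid[:480,:640]
    P=np.stack([(u-K[0,2])/K[0,0]*d,-(v-K[1,2])/K[1,1]*d,-d],-1)
    V=np.linalg.inv(s['view']);W=P@V[:3,:3].T+V[:3,3]
    W[d==0]=np.nan
    return W
def ray(s,u,v,z):
    K=s['K'];V=np.linalg.inv(s['view'])
    r=V[:3,:3]@np.array([(u-K[0,2])/K[0,0],-(v-K[1,2])/K[1,1],-1]);c=V[:3,3]
    return c+r*(z-c[2])/r[2]
def proj(s,p):
    q=s['view']@np.append(p,1);K=s['K']
    return K[0,0]*q[0]/-q[2]+K[0,2],K[1,1]*q[1]*1/q[2]+K[1,2]
E
python3 - <<'E'
from h import *
st=state();print(st)
for n in ['top','side','wrist']:
    s=grab(n);cv2.imwrite('pics/%s0.png'%n,s['color']);print(n,s['K'].tolist(),np.round(s['view'],3).tolist(),[k for k in s])
E
```

```text
{'clock': 0.0, 'qpos': array([ 1.22298766,  0.46836525, -0.01161544,  1.60363665,  0.00598388,
        1.0713682 , -0.05627724]), 'qvel': array([ 0.00042203,  0.00032273,  0.00036724, -0.00024711,  0.00123775,
        0.00050549,  0.00053948]), 'joint_efforts': array([-3.97287395e-04, -5.20567596e+01, -1.27528561e-02, -2.43753022e+01,
       -5.65838709e-02,  1.72595872e-02,  1.39991357e-04]), 'eef_pos': array([ 0.19484165, -0.61949878,  0.21364269]), 'orientation': array([-3.10350287e+00, -4.76623945e-01,  5.73729568e-04]), 'wrist_force': array([0.23954497, 0.74553402, 0.31709467]), 'moment': array([-0.03963935,  0.02876006, -0.0324339 ]), 'width': 0.09191767331339265}
top [[441.05010096355625, 0.0, 317.74155382975607], [0.0, 441.05010096355625, 241.208850449605], [0.0, 0.0, 1.0]] [[0.029, -0.999, 0.037, -0.009], [0.988, 0.035, 0.153, -0.512], [-0.154, 0.032, 0.988, -0.841], [0.0, 0.0, 0.0, 1.0]] ['color', 'depth', 'K', 'view']
side [[539.2513612228497, 0.0, 315.8463516354391], [0.0, 539.2513612228497, 238.0838699044202], [0.0, 0.0, 1.0]] [[1.0, -0.015, -0.007, -0.488], [0.015, 0.556, 0.831, -0.078], [-0.009, -0.831, 0.557, -1.058], [0.0, 0.0, 0.0, 1.0]] ['color', 'depth', 'K', 'view']
wrist [[347.3180511284884, 0.0, 323.72472155400465], [0.0, 347.3180511284884, 243.91815673525213], [0.0, 0.0, 1.0]] [[0.3, -0.954, -0.001, -0.649], [0.911, 0.287, -0.296, 0.033], [0.282, 0.088, 0.955, -0.392], [0.0, 0.0, 0.0, 1.0]] ['color', 'depth', 'K', 'view']
```

View pics/top0.png

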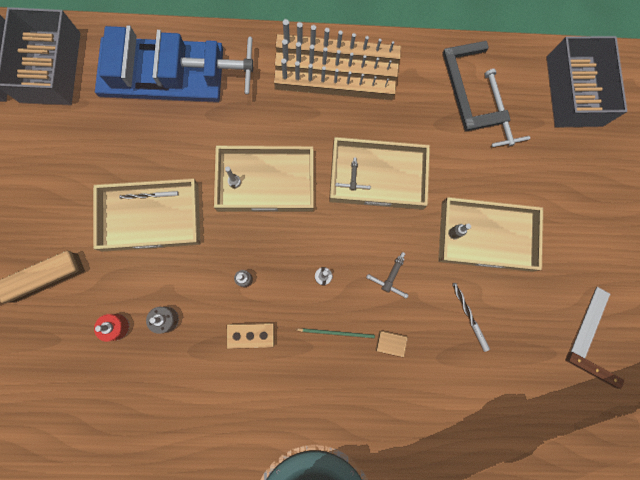

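View pics/side0.png

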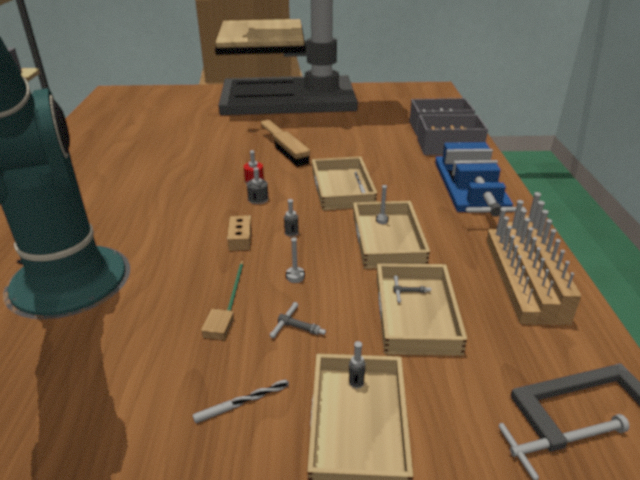

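The top view shows the trays: drills (145,215), forstner (265,178), keys (380,172) and saws (491,234). For the large saw there are two candidates. The red cup at (110,327) is ruled out by its colour, and the dark cup at (160,320) fits. The small saw is at (243,278), the Forstner bit at (323,275), the key at (393,280) and the drill at (470,317).

```bash
python3 - <<'E'
from h import *
s=load('top');W=cloud(s)
def reg(u,v,r,zmin,zmax=.2):
    P=W[v-r:v+r,u-r:u+r].reshape(-1,3);return P[(P[:,2]>zmin)&(P[:,2]<zmax)]
print('table z',[np.round(np.nanmedian(W[v-5:v+5,u-5:u+5,2]),4) for u,v in [(60,220),(285,260),(420,330),(540,320)]])
for n,u,v,h in [('big',160,320,.082),('small',243,278,.082),('forst',323,275,.09)]:
    P=reg(u,v,25,h-.012);Q=reg(u,v,25,.030,.044) if n!='forst' else reg(u,v,25,.006,.015)
    print(n,len(P),P.mean(0).round(4),P[:,2].max().round(4),'cup',len(Q),((Q.min(0)+Q.max(0))/2).round(4),(Q.max(0)-Q.min(0)).round(4))
for n,u,v,r in [('key',393,277,32),('drill',470,317,38)]:
    P=reg(u,v,r,.004,.03);
    rect=cv2.minAreaRect((P[:,:2]*1000).astype(np.float32));c=P[:,:2].mean(0);w,V=np.linalg.eigh(np.cov((P[:,:2]-c).T))
    print(n,len(P),rect,c,np.degrees(np.arctan2(V[1,1],V[0,1])),P[:,2].max())
for n,u,v in [('drills',147,214),('forst',265,178),('keys',380,172),('saws',491,234)]:
    M=np.zeros(W.shape[:2],np.uint8);M[v-48:v+48,u-62:u+62]=1
    m=(M>0)&(np.abs(W[...,2]-.036)<.004);P=W[m]
    rect=cv2.minAreaRect((P[:,:2]*1000).astype(np.float32));print(n,len(P),rect)
for p in [(400,255),(368,277),(407,296)]: print('key px',ray(s,*p,.009).round(4))
for p in [(456,284),(487,350)]: print('drill px',ray(s,*p,.0065).round(4))
cv2.imwrite('pics/crop.png',cv2.resize(s['color'][225:365,80:520],None,fx=1.8,fy=1.8,interpolation=3))
E
```

```text
table z [np.float64(0.0002), np.float64(0.0006), np.float64(0.0013), np.float64(0.0012)]
big 38 [0.3485 0.3055 0.0811] 0.085 cup 418 [0.3484 0.3067 0.037 ] [0.0494 0.0516 0.0139]
small 32 [0.4333 0.1531 0.0814] 0.0849 cup 113 [0.4336 0.1534 0.037 ] [0.0313 0.0318 0.0137]
forst 25 [ 0.4445 -0.0059  0.0897] 0.0935 cup 151 [ 0.4449 -0.0066  0.0114] [0.0366 0.0328 0.0072]
key 531 ((449.7206726074219, -149.1311798095703), (130.18748474121094, 129.71388244628906), 1.7025330066680908) [ 0.44647574 -0.14531682] 148.46571698005198 0.020956484368822248
drill 573 ((371.63824462890625, -310.483154296875), (156.76205444335938, 153.62855529785156), 89.17986297607422) [ 0.36898372 -0.30998895] -155.52400050281872 0.018281990523862035
drills 1141 ((556.9368286132812, 355.583984375), (131.2635040283203, 202.16163635253906), 6.130064010620117)
forst 1024 ((642.5345458984375, 122.20845031738281), (131.424560546875, 199.76087951660156), 2.077371597290039)
keys 1021 ((663.639404296875, -117.43968963623047), (200.6163330078125, 131.838623046875), 87.5956039428711)
saws 1101 ((541.513916015625, -350.603271484375), (201.82693481445312, 131.15296936035156), 85.86746978759766)
key px [ 0.4937 -0.1652  0.009 ]
key px [ 0.446  -0.0992  0.009 ]
key px [ 0.4097 -0.1797  0.009 ]
drill px [ 0.4376 -0.2823  0.0065]
drill px [ 0.3062 -0.3433  0.0065]
```

View pics/crop.png

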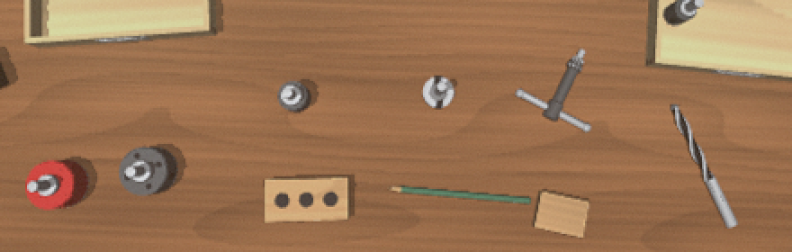

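The crop confirms that the cup at (160,320) is dark steel and its left neighbour is red, so I take the dark one. The other four tools are clear. Next is a planner that prints the moves in tool axes.

```bash
cat >> h.py <<'E'
def plan(wps,yaw=None):
    """wps: list of (x,y,z,nrows); prints rows in tool axes from the measured pose, tool kept vertical"""
    st=state();p=st['eef_pos'];r=R.from_rotvec(st['orientation']);x=r.as_matrix()[:,0]
    y0=np.degrees(np.arctan2(x[1],x[0]));yaw=y0 if yaw is None else yaw
    print('t',round(st['clock'],2),'p',p.round(4),'yaw',round(y0,1),'F',st['wrist_force'].round(1),'w',round(st['width'],4))
    c=np.cos(np.radians(yaw));s=np.sin(np.radians(yaw))
    goal=R.from_matrix(np.array([[c,s,0],[s,-c,0],[0,0,-1]]))
    N=sum(w[3] for w in wps);tot=(r.inv()*goal).as_rotvec();k=0
    for w in wps:
        d=(np.array(w[:3])-p)/w[3];p=np.array(w[:3])
        for i in range(w[3]):
            f=r*R.from_rotvec(tot*k/N);L=f.inv().apply(d)*100
            print('lin',L.round(2).tolist(),'tw',(tot/N).round(3).tolist());k+=1
E
python3 - <<'E'
import workcell;print({k:getattr(workcell,k) for k in dir(workcell) if not k.startswith('_') and not callable(getattr(workcell,k))})
from h import *
plan([(.42,-.45,.215,5),(.5,0,.215,8),(.349,.306,.2,6)],90)
E
```

```text
{'hold_point_z': 0.0187}
t 0.15 p [ 0.1949 -0.6197  0.2139] yaw 17.5 F [-0.4  0.  -0.5] w 0.0917
lin [5.31, -1.89, -0.02] tw [-0.0, -0.0, -0.067]
lin [5.43, -1.53, -0.02] tw [-0.0, -0.0, -0.067]
lin [5.52, -1.16, -0.02] tw [-0.0, -0.0, -0.067]
lin [5.58, -0.79, -0.02] tw [-0.0, -0.0, -0.067]
lin [5.62, -0.42, -0.02] tw [-0.0, -0.0, -0.067]
lin [4.15, -3.92, 0.0] tw [-0.0, -0.0, -0.067]
lin [4.41, -3.64, 0.0] tw [-0.0, -0.0, -0.067]
lin [4.64, -3.34, 0.0] tw [-0.0, -0.0, -0.067]
lin [4.85, -3.02, 0.0] tw [-0.0, -0.0, -0.067]
lin [5.04, -2.69, 0.0] tw [-0.0, -0.0, -0.067]
lin [5.21, -2.35, 0.0] tw [-0.0, -0.0, -0.067]
lin [5.35, -2.0, 0.0] tw [-0.0, -0.0, -0.067]
lin [5.47, -1.64, 0.0] tw [-0.0, -0.0, -0.067]
lin [3.72, -4.3, 0.25] tw [-0.0, -0.0, -0.067]
lin [4.0, -4.05, 0.25] tw [-0.0, -0.0, -0.067]
lin [4.26, -3.77, 0.25] tw [-0.0, -0.0, -0.067]
lin [4.5, -3.48, 0.25] tw [-0.0, -0.0, -0.067]
lin [4.72, -3.17, 0.25] tw [-0.0, -0.0, -0.067]
lin [4.92, -2.85, 0.25] tw [-0.0, -0.0, -0.067]
```

Request:
servo_tool(increments=[{"linear":[5.3,-1.9,0],"twist":[0,0,-0.067]},{"linear":[5.4,-1.5,0],"twist":[0,0,-0.067]},{"linear":[5.5,-1.2,0],"twist":[0,0,-0.067]},{"linear":[5.6,-0.8,0],"twist":[0,0,-0.067]},{"linear":[5.6,-0.4,0],"twist":[0,0,-0.067]},{"linear":[4.1,-3.9,0],"twist":[0,0,-0.067]},{"linear":[4.4,-3.6,0],"twist":[0,0,-0.067]},{"linear":[4.6,-3.3,0],"twist":[0,0,-0.067]},{"linear":[4.8,-3.0,0],"twist":[0,0,-0.067]},{"linear":[5.0,-2.7,0],"twist":[0,0,-0.067]}], newtons=30)

```text
invalid input
```

```bash
python3 - <<'E'
from h import *
plan([(.5,0,.215,3),(.349,.306,.16,6),(.349,.306,.16,1)],90)
E
```

```text
t 0.15 p [ 0.1949 -0.6197  0.2139] yaw 17.5 F [-0.4  0.  -0.5] w 0.0917
lin [15.9, -16.65, -0.02] tw [-0.0, -0.0, -0.127]
lin [17.87, -14.51, -0.02] tw [-0.0, -0.0, -0.127]
lin [19.56, -12.14, -0.02] tw [-0.0, -0.0, -0.127]
lin [1.28, -5.54, 0.92] tw [-0.0, -0.0, -0.127]
lin [1.96, -5.34, 0.92] tw [-0.0, -0.0, -0.127]
lin [2.62, -5.05, 0.92] tw [-0.0, -0.0, -0.127]
lin [3.24, -4.67, 0.92] tw [-0.0, -0.0, -0.127]
lin [3.8, -4.23, 0.92] tw [-0.0, -0.0, -0.127]
lin [4.31, -3.71, 0.92] tw [-0.0, -0.0, -0.127]
lin [0.0, 0.0, 0.0] tw [-0.0, -0.0, -0.127]
```

Fingers are probably required in each row.

Request:
servo_tool(increments=[{"linear":[5.3,-1.9,0],"twist":[0,0,-0.067],"fingers":0},{"linear":[5.4,-1.5,0],"twist":[0,0,-0.067],"fingers":0},{"linear":[5.5,-1.2,0],"twist":[0,0,-0.067],"fingers":0},{"linear":[5.6,-0.8,0],"twist":[0,0,-0.067],"fingers":0},{"linear":[5.6,-0.4,0],"twist":[0,0,-0.067],"fingers":0},{"linear":[4.1,-3.9,0],"twist":[0,0,-0.067],"fingers":0},{"linear":[4.4,-3.6,0],"twist":[0,0,-0.067],"fingers":0},{"linear":[4.6,-3.3,0],"twist":[0,0,-0.067],"fingers":0},{"linear":[4.8,-3.0,0],"twist":[0,0,-0.067],"fingers":0},{"linear":[5.0,-2.7,0],"twist":[0,0,-0.067],"fingers":0}], newtons=30)

```text
clock: 1.4
eef_pos: [0.4681, -0.1693, 0.2146]
orientation: [2.774, 1.474, -0.0]
wrist_force: [0.2, 0.4, -0.6]
width: 0.0918
```

```bash
python3 - <<'E'
from h import *
plan([(.5,0,.215,3),(.349,.306,.16,6),(.349,.306,.16,1)],90)
E
```

```text
t 1.4 p [ 0.4681 -0.1693  0.2146] yaw 56.0 F [ 0.2  0.4 -0.6] w 0.0918
lin [5.27, -2.28, -0.01] tw [0.0, 0.0, -0.059]
lin [5.4, -1.96, -0.01] tw [0.0, 0.0, -0.059]
lin [5.5, -1.64, -0.01] tw [0.0, 0.0, -0.059]
lin [3.65, -4.36, 0.92] tw [0.0, 0.0, -0.059]
lin [3.9, -4.14, 0.92] tw [0.0, 0.0, -0.059]
lin [4.14, -3.9, 0.92] tw [0.0, 0.0, -0.059]
lin [4.36, -3.65, 0.92] tw [0.0, 0.0, -0.059]
lin [4.57, -3.38, 0.92] tw [0.0, 0.0, -0.059]
lin [4.77, -3.1, 0.92] tw [0.0, 0.0, -0.059]
lin [0.0, 0.0, 0.0] tw [0.0, 0.0, -0.059]
```

Request:
servo_tool(increments=[{"linear":[5.3,-2.3,0],"twist":[0,0,-0.059],"fingers":0},{"linear":[5.4,-2.0,0],"twist":[0,0,-0.059],"fingers":0},{"linear":[5.5,-1.6,0],"twist":[0,0,-0.059],"fingers":0},{"linear":[3.65,-4.36,0.9],"twist":[0,0,-0.059],"fingers":0},{"linear":[3.9,-4.1,0.9],"twist":[0,0,-0.059],"fingers":0},{"linear":[4.1,-3.9,0.9],"twist":[0,0,-0.059],"fingers":0},{"linear":[4.4,-3.65,0.9],"twist":[0,0,-0.059],"fingers":0},{"linear":[4.6,-3.4,0.9],"twist":[0,0,-0.059],"fingers":0},{"linear":[4.8,-3.1,0.9],"twist":[0,0,-0.059],"fingers":0},{"linear":[0,0,0],"twist":[0,0,-0.059],"fingers":0}])

```text
clock: 2.65
eef_pos: [0.3477, 0.3096, 0.1603]
orientation: [-2.215, -2.225, 0.0]
wrist_force: [0.1, -0.8, 0.7]
width: 0.0918
```

```bash
python3 - <<'E'
from h import *
plan([(.349,.306,.054,4)],90)
s=grab('wrist');cv2.imwrite('pics/w1.png',s['color']);W=cloud(s).reshape(-1,3)
for a,b in [(.07,.09),(.030,.046)]:
    P=W[(W[:,2]>a)&(W[:,2]<b)&(np.hypot(W[:,0]-.349,W[:,1]-.306)<.04)]
    if len(P):print(len(P),P.mean(0).round(4),((P.min(0)+P.max(0))/2).round(4),np.ptp(P,0).round(4))
E
```

```text
t 2.65 p [0.3477 0.3096 0.1603] yaw 90.3 F [ 0.1 -0.8  0.7] w 0.0918
lin [-0.09, 0.04, 2.66] tw [-0.0, -0.0, 0.001]
lin [-0.09, 0.04, 2.66] tw [-0.0, -0.0, 0.001]
lin [-0.09, 0.04, 2.66] tw [-0.0, -0.0, 0.001]
lin [-0.09, 0.03, 2.66] tw [-0.0, -0.0, 0.001]
207 [0.3487 0.3097 0.0803] [0.3489 0.3085 0.077 ] [0.0108 0.0108 0.013 ]
2093 [0.3488 0.3116 0.0416] [0.349  0.3084 0.038 ] [0.0503 0.0511 0.0156]
```

View pics/w1.png

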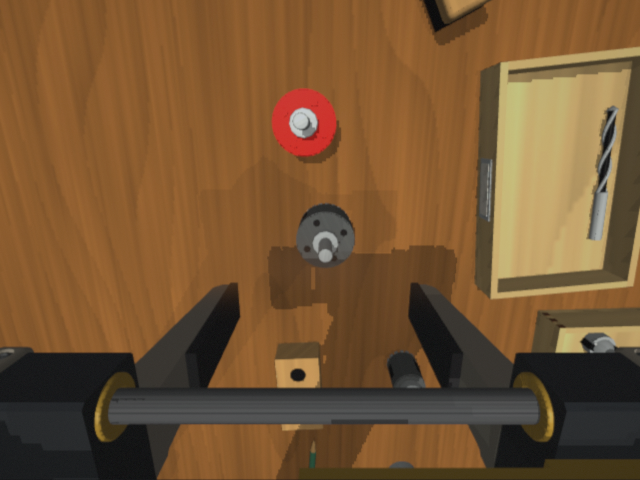

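The wrist view shows the dark saw at (325,235), centred between the fingers, and the red one outside at (305,122). I descend and grip the shank.

Request:
servo_tool(increments=[{"linear":[-0.1,0.05,3.5],"twist":[0,0,0],"fingers":0},{"linear":[-0.1,0.05,3.5],"twist":[0,0,0],"fingers":0},{"linear":[0,0,2.5],"twist":[0,0,0],"fingers":0},{"linear":[0,0,1.1],"twist":[0,0,0],"fingers":0},{"linear":[0,0,0],"twist":[0,0,0],"fingers":1},{"linear":[0,0,0],"twist":[0,0,0],"fingers":1},{"linear":[0,0,0],"twist":[0,0,0],"fingers":1},{"linear":[0,0,0],"twist":[0,0,0],"fingers":1},{"linear":[0,0,0],"twist":[0,0,0],"fingers":1}])

```text
clock: 3.82
eef_pos: [0.3521, 0.3036, 0.0548]
orientation: [2.228, 2.214, 0.001]
wrist_force: [-0.5, 0.6, -0.3]
width: 0.0439
```

```bash
python3 - <<'E'
from h import *
def tray(c,yaw,x,y):
    a=np.radians(yaw);return np.array(c)+[x*np.cos(a)-y*np.sin(a),x*np.sin(a)+y*np.cos(a)]
S=((.5415,-.3506),-4.13)
print('big goal',tray(*S,0,-.045),'small goal',tray(*S,0,.015))
g=tray(*S,0,-.045)
plan([(.349,.308,.175,3),(.47,.08,.175,5),(.52,-.2,.175,6),(g[0],g[1],.175,4)],86)
E
```

```text
big goal [ 0.53825911 -0.39548314] small goal [ 0.5425803  -0.33563895]
t 3.83 p [0.3521 0.3036 0.0548] yaw 89.6 F [-0.5  0.6 -0.3] w 0.0439
lin [0.15, -0.1, -4.01] tw [0.0, -0.0, 0.004]
lin [0.15, -0.1, -4.01] tw [0.0, -0.0, 0.004]
lin [0.15, -0.1, -4.01] tw [0.0, -0.0, 0.004]
lin [-4.52, 2.5, 0.0] tw [0.0, -0.0, 0.004]
lin [-4.51, 2.51, 0.0] tw [0.0, -0.0, 0.004]
lin [-4.5, 2.53, 0.0] tw [0.0, -0.0, 0.004]
lin [-4.49, 2.54, 0.0] tw [0.0, -0.0, 0.004]
lin [-4.48, 2.56, 0.0] tw [0.0, -0.0, 0.004]
lin [-4.64, 0.99, -0.0] tw [0.0, -0.0, 0.004]
lin [-4.63, 1.01, -0.0] tw [0.0, -0.0, 0.004]
lin [-4.63, 1.03, -0.0] tw [0.0, -0.0, 0.004]
lin [-4.62, 1.04, -0.0] tw [0.0, -0.0, 0.004]
lin [-4.62, 1.06, -0.0] tw [0.0, -0.0, 0.004]
lin [-4.62, 1.08, -0.0] tw [0.0, -0.0, 0.004]
lin [-4.85, 0.73, -0.0] tw [0.0, -0.0, 0.004]
lin [-4.85, 0.74, -0.0] tw [0.0, -0.0, 0.004]
lin [-4.85, 0.76, -0.0] tw [0.0, -0.0, 0.004]
lin [-4.85, 0.78, -0.0] tw [0.0, -0.0, 0.004]
```

Request:
servo_tool(increments=[{"linear":[0.3,-0.3,0],"twist":[0,0,0],"fingers":1},{"linear":[0,0,0],"twist":[0,0,0],"fingers":1},{"linear":[0,0,0],"twist":[0,0,0],"fingers":1},{"linear":[0,0,0],"twist":[0,0,0],"fingers":1},{"linear":[0,0,0],"twist":[0,0,0],"fingers":1},{"linear":[0,0,-1.0],"twist":[0,0,0],"fingers":1},{"linear":[0,0,-3],"twist":[0,0,0],"fingers":1},{"linear":[0,0,-4],"twist":[0,0,0],"fingers":1},{"linear":[0,0,-4],"twist":[0,0,0],"fingers":1}])

```text
clock: 4.95
eef_pos: [0.3486, 0.3064, 0.176]
orientation: [-2.228, -2.215, 0.001]
wrist_force: [1.0, 0.3, -1.6]
width: 0.0102
```

Request:
servo_tool(increments=[{"linear":[-3,1.6,0],"twist":[0,0,0.004],"fingers":1},{"linear":[-4.5,2.5,0],"twist":[0,0,0.004],"fingers":1},{"linear":[-4.5,2.5,0],"twist":[0,0,0.004],"fingers":1},{"linear":[-4.5,2.5,0],"twist":[0,0,0.004],"fingers":1},{"linear":[-4.5,2.5,0],"twist":[0,0,0.004],"fingers":1},{"linear":[-4.6,1.0,0],"twist":[0,0,0.004],"fingers":1},{"linear":[-4.6,1.0,0],"twist":[0,0,0.004],"fingers":1},{"linear":[-4.6,1.0,0],"twist":[0,0,0.004],"fingers":1},{"linear":[-4.6,1.0,0],"twist":[0,0,0.004],"fingers":1},{"linear":[-4.6,1.0,0],"twist":[0,0,0.004],"fingers":1}])

```text
clock: 6.2
eef_pos: [0.5039, -0.1381, 0.1751]
orientation: [2.272, 2.17, 0.0]
wrist_force: [0.7, 0.7, -1.6]
width: 0.0101
```

```bash
python3 - <<'E'
from h import *
plan([(.538,-.395,.175,6),(.538,-.395,.175,1)],86)
E
```

```text
t 6.2 p [ 0.5039 -0.1381  0.1751] yaw 87.4 F [ 0.7  0.7 -1.6] w 0.0101
lin [-4.25, 0.77, 0.0] tw [0.0, -0.0, 0.003]
lin [-4.25, 0.78, 0.0] tw [0.0, -0.0, 0.003]
lin [-4.25, 0.79, 0.0] tw [0.0, -0.0, 0.003]
lin [-4.24, 0.81, 0.0] tw [0.0, -0.0, 0.003]
lin [-4.24, 0.82, 0.0] tw [0.0, -0.0, 0.003]
lin [-4.24, 0.84, 0.0] tw [0.0, -0.0, 0.003]
lin [0.0, 0.0, 0.0] tw [0.0, -0.0, 0.003]
```

Request:
servo_tool(increments=[{"linear":[-4.2,0.75,0],"twist":[0,0,0.003],"fingers":1},{"linear":[-4.2,0.75,0],"twist":[0,0,0.003],"fingers":1},{"linear":[-4.2,0.75,0],"twist":[0,0,0.003],"fingers":1},{"linear":[-4.2,0.8,0],"twist":[0,0,0.003],"fingers":1},{"linear":[-4.2,0.8,0],"twist":[0,0,0.003],"fingers":1},{"linear":[-4.0,0.8,0],"twist":[0,0,0.003],"fingers":1},{"linear":[0,0,2],"twist":[0,0,0],"fingers":1},{"linear":[0,0,3],"twist":[0,0,0],"fingers":1},{"linear":[0,0,1],"twist":[0,0,0],"fingers":1},{"linear":[0,0,0],"twist":[0,0,0],"fingers":1}])

```text
clock: 7.45
eef_pos: [0.5368, -0.3878, 0.114]
orientation: [-2.289, -2.149, -0.0]
wrist_force: [0.2, -0.5, -2.2]
width: 0.0104
```

```bash
python3 - <<'E'
from h import *
plan([(.538,-.395,.064,4)],86)
s=grab('wrist');cv2.imwrite('pics/w2.png',s['color'])
E
```

```text
t 7.45 p [ 0.5368 -0.3878  0.114 ] yaw 86.4 F [ 0.2 -0.5 -2.2] w 0.0104
lin [-0.18, 0.04, 1.25] tw [-0.0, -0.0, 0.002]
lin [-0.18, 0.04, 1.25] tw [-0.0, -0.0, 0.002]
lin [-0.18, 0.04, 1.25] tw [-0.0, -0.0, 0.002]
lin [-0.18, 0.04, 1.25] tw [-0.0, -0.0, 0.002]
```

View pics/w2.png

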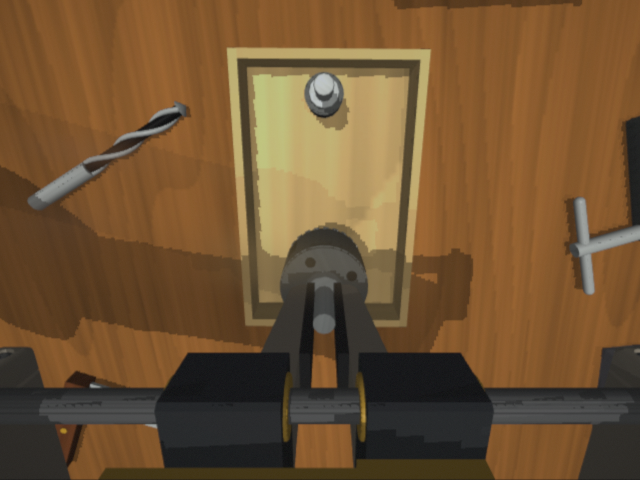

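The saw hangs straight at (325,280) over the free -y end, with the resident saw at (325,92). I lower it slowly.

Request:
servo_tool(increments=[{"linear":[-0.3,0.1,2],"twist":[0,0,0.007],"fingers":1},{"linear":[-0.3,0.1,1.8],"twist":[0,0,0],"fingers":1},{"linear":[0,0,0.9],"twist":[0,0,0],"fingers":1},{"linear":[0,0,0.3],"twist":[0,0,0],"fingers":1},{"linear":[0,0,0.1],"twist":[0,0,0],"fingers":1},{"linear":[0,0,0.1],"twist":[0,0,0],"fingers":1}])

```text
clock: 8.25
eef_pos: [0.5391, -0.3951, 0.0631]
orientation: [2.298, 2.141, 0.0]
wrist_force: [0.2, 0.6, -2.2]
width: 0.01
```

Request:
servo_tool(increments=[{"linear":[0,0,0.1],"twist":[0,0,0],"fingers":1},{"linear":[0,0,0.1],"twist":[0,0,0],"fingers":1},{"linear":[0,0,0],"twist":[0,0,0],"fingers":1}])

```text
clock: 8.62
eef_pos: [0.5387, -0.3949, 0.0606]
orientation: [2.299, 2.141, -0.0]
wrist_force: [-0.6, 0.1, -2.1]
width: 0.0102
```

Request:
servo_tool(increments=[{"linear":[0,0,0.05],"twist":[0,0,0],"fingers":1},{"linear":[0,0,0.05],"twist":[0,0,0],"fingers":1},{"linear":[0,0,0],"twist":[0,0,0],"fingers":1}])

```text
clock: 9.0
eef_pos: [0.5388, -0.395, 0.0605]
orientation: [2.299, 2.141, -0.0]
wrist_force: [-3.4, 1.7, 5.5]
width: 0.0103
```

Request:
servo_tool(increments=[{"linear":[0,0,0],"twist":[0,0,0],"fingers":0.6},{"linear":[0,0,0],"twist":[0,0,0],"fingers":0.6},{"linear":[0,0,0],"twist":[0,0,0],"fingers":0.6},{"linear":[0,0,-1.5],"twist":[0,0,0],"fingers":0.6},{"linear":[0,0,-4],"twist":[0,0,0],"fingers":0.3},{"linear":[0,0,-4],"twist":[0,0,0],"fingers":0}])

```text
clock: 9.75
eef_pos: [0.5388, -0.3949, 0.1565]
orientation: [2.298, 2.141, 0.0]
wrist_force: [1.0, -0.7, 0.8]
width: 0.0546
```

```bash
python3 - <<'E'
from h import *
plan([(.4335,.1533,.15,10)],90)
s=grab('top');W=cloud(s).reshape(-1,3)
P=W[(W[:,2]>.075)&(W[:,2]<.1)&(np.hypot(W[:,0]-.538,W[:,1]+.395)<.02)];print(len(P),P.mean(0),P.max(0)) if len(P) else print('none')
E
```

```text
t 9.75 p [ 0.5388 -0.3949  0.1565] yaw 85.9 F [ 1.  -0.7  0.8] w 0.0546
lin [5.39, -1.44, 0.06] tw [0.0, 0.0, -0.007]
lin [5.4, -1.4, 0.06] tw [0.0, 0.0, -0.007]
lin [5.41, -1.36, 0.06] tw [0.0, 0.0, -0.007]
lin [5.42, -1.32, 0.06] tw [0.0, 0.0, -0.007]
lin [5.43, -1.29, 0.06] tw [0.0, 0.0, -0.007]
lin [5.44, -1.25, 0.06] tw [0.0, 0.0, -0.007]
lin [5.45, -1.21, 0.06] tw [0.0, 0.0, -0.007]
lin [5.46, -1.17, 0.06] tw [0.0, 0.0, -0.007]
lin [5.47, -1.13, 0.06] tw [0.0, 0.0, -0.007]
lin [5.47, -1.09, 0.06] tw [0.0, 0.0, -0.007]
42 [ 0.53798034 -0.39237258  0.08566651] [ 0.54346217 -0.38803988  0.09239525]
```

Request:
servo_tool(increments=[{"linear":[5.4,-1.4,0],"twist":[0,0,-0.007],"fingers":0},{"linear":[5.4,-1.4,0],"twist":[0,0,-0.007],"fingers":0},{"linear":[5.4,-1.4,0],"twist":[0,0,-0.007],"fingers":0},{"linear":[5.4,-1.3,0],"twist":[0,0,-0.007],"fingers":0},{"linear":[5.4,-1.3,0],"twist":[0,0,-0.007],"fingers":0},{"linear":[5.4,-1.3,0],"twist":[0,0,-0.007],"fingers":0},{"linear":[5.5,-1.2,0],"twist":[0,0,-0.007],"fingers":0},{"linear":[5.5,-1.2,0],"twist":[0,0,-0.007],"fingers":0},{"linear":[5.5,-1.1,0],"twist":[0,0,-0.007],"fingers":0},{"linear":[5.4,-1.1,0],"twist":[0,0,-0.007],"fingers":0}])

```text
clock: 11.05
eef_pos: [0.4333, 0.1547, 0.1557]
orientation: [2.221, 2.219, 0.003]
wrist_force: [0.5, 0.5, 0.8]
width: 0.0921
```

Request:
servo_tool(increments=[{"linear":[0,0,0],"twist":[0,0,0],"fingers":0}])

```text
clock: 11.18
eef_pos: [0.4324, 0.1575, 0.1558]
orientation: [2.213, 2.23, 0.004]
wrist_force: [-0.8, -0.4, -0.8]
width: 0.0918
```

```bash
python3 - <<'E'
from h import *
plan([(.4335,.1533,.054,4)],90)
s=grab('wrist');cv2.imwrite('pics/w3.png',s['color']);W=cloud(s).reshape(-1,3)
for a,b in [(.07,.09),(.030,.046)]:
    P=W[(W[:,2]>a)&(W[:,2]<b)&(np.hypot(W[:,0]-.4335,W[:,1]-.153)<.03)]
    if len(P):print(len(P),P.mean(0).round(4),((P.min(0)+P.max(0))/2).round(4),np.ptp(P,0).round(4))
E
```

```text
t 11.18 p [0.4324 0.1575 0.1558] yaw 90.4 F [-0.8 -0.4 -0.8] w 0.0918
lin [-0.11, 0.02, 2.54] tw [0.001, -0.0, 0.002]
lin [-0.11, 0.02, 2.54] tw [0.001, -0.0, 0.002]
lin [-0.11, 0.02, 2.54] tw [0.001, -0.0, 0.002]
lin [-0.11, 0.03, 2.54] tw [0.001, -0.0, 0.002]
216 [0.4338 0.1565 0.0801] [0.434  0.1554 0.0769] [0.0106 0.0107 0.0132]
580 [0.4339 0.1607 0.0407] [0.4337 0.1558 0.0381] [0.0323 0.0306 0.0157]
```

Request:
servo_tool(increments=[{"linear":[-0.1,0.1,3.5],"twist":[0,0,0],"fingers":0.6},{"linear":[-0.1,0.05,3.5],"twist":[0,0,0],"fingers":0.6},{"linear":[0,0,2.3],"twist":[0,0,0],"fingers":0.6},{"linear":[0,0,0.8],"twist":[0,0,0],"fingers":0.6},{"linear":[0,0,0],"twist":[0,0,0],"fingers":0.6},{"linear":[0,0,0],"twist":[0,0,0],"fingers":1},{"linear":[0,0,0],"twist":[0,0,0],"fingers":1},{"linear":[0,0,0],"twist":[0,0,0],"fingers":1},{"linear":[0,0,0],"twist":[0,0,0],"fingers":1}])

```text
clock: 12.35
eef_pos: [0.4348, 0.1508, 0.0538]
orientation: [2.222, 2.22, 0.0]
wrist_force: [-0.2, -0.4, 1.4]
width: 0.0102
```

Request:
servo_tool(increments=[{"linear":[0,0,-1],"twist":[0,0,0],"fingers":1},{"linear":[0,0,-3],"twist":[0,0,0],"fingers":1},{"linear":[0,0,-4],"twist":[0,0,0],"fingers":1},{"linear":[-1.5,0.4,-4],"twist":[0,0,0.01],"fingers":1},{"linear":[-4,0.9,0],"twist":[0,0,0.01],"fingers":1},{"linear":[-5,1.1,0],"twist":[0,0,0.01],"fingers":1},{"linear":[-5,1.1,0],"twist":[0,0,0.01],"fingers":1},{"linear":[-5,1.1,0],"twist":[0,0,0.01],"fingers":1},{"linear":[-5,1.1,0],"twist":[0,0,0.01],"fingers":1},{"linear":[-5,1.1,0],"twist":[0,0,0.01],"fingers":1}])

```text
clock: 13.6
eef_pos: [0.492, -0.1578, 0.1742]
orientation: [2.299, 2.141, 0.001]
wrist_force: [0.9, -0.3, -0.4]
width: 0.01
```

```bash
python3 - <<'E'
from h import *
plan([(.5425,-.338,.175,4)],86)
E
```

```text
t 13.6 p [ 0.492  -0.1578  0.1742] yaw 85.9 F [ 0.9 -0.3 -0.4] w 0.01
lin [-4.4, 1.58, -0.02] tw [0.0, -0.0, -0.0]
lin [-4.4, 1.58, -0.02] tw [0.0, -0.0, -0.0]
lin [-4.4, 1.58, -0.02] tw [0.0, -0.0, -0.0]
lin [-4.41, 1.58, -0.02] tw [0.0, -0.0, -0.0]
```

Request:
servo_tool(increments=[{"linear":[-4.4,1.6,0],"twist":[0,0,0],"fingers":1},{"linear":[-4.4,1.6,0],"twist":[0,0,0],"fingers":1},{"linear":[-4.4,1.6,0],"twist":[0,0,0],"fingers":1},{"linear":[-3.9,1.4,0],"twist":[0,0,0],"fingers":1},{"linear":[0,0,2],"twist":[0,0,0],"fingers":1},{"linear":[0,0,3],"twist":[0,0,0],"fingers":1},{"linear":[0,0,1],"twist":[0,0,0],"fingers":1},{"linear":[0,0,0],"twist":[0,0,0],"fingers":1}])

```text
clock: 14.6
eef_pos: [0.5413, -0.3302, 0.1131]
orientation: [-2.296, -2.141, 0.0]
wrist_force: [-0.7, -0.1, -1.7]
width: 0.0099
```

```bash
python3 - <<'E'
from h import *
plan([(.5425,-.338,.064,4)],86)
E
```

```text
t 14.6 p [ 0.5413 -0.3302  0.1131] yaw 86.0 F [-0.7 -0.1 -1.7] w 0.0099
lin [-0.19, 0.05, 1.23] tw [-0.0, -0.0, -0.0]
lin [-0.19, 0.05, 1.23] tw [-0.0, -0.0, -0.0]
lin [-0.19, 0.04, 1.23] tw [-0.0, -0.0, -0.0]
lin [-0.19, 0.04, 1.23] tw [-0.0, -0.0, -0.0]
```

Contact is expected at a TCP height of about .060 (0.054 + 0.006).

Request:
servo_tool(increments=[{"linear":[-0.2,0.1,2],"twist":[0,0,0],"fingers":1},{"linear":[-0.2,0.1,1.8],"twist":[0,0,0],"fingers":1},{"linear":[0,0,0.8],"twist":[0,0,0],"fingers":1},{"linear":[0,0,0.3],"twist":[0,0,0],"fingers":1},{"linear":[0,0,0.1],"twist":[0,0,0],"fingers":1},{"linear":[0,0,0.1],"twist":[0,0,0],"fingers":1},{"linear":[0,0,0.1],"twist":[0,0,0],"fingers":1},{"linear":[0,0,0],"twist":[0,0,0],"fingers":1}])

```text
clock: 15.6
eef_pos: [0.5434, -0.3355, 0.0618]
orientation: [2.299, 2.141, 0.0]
wrist_force: [-0.8, -0.9, -2.1]
width: 0.0102
```

Request:
servo_tool(increments=[{"linear":[0,0,0.1],"twist":[0,0,0],"fingers":1},{"linear":[0,0,0.05],"twist":[0,0,0],"fingers":1},{"linear":[0,0,0.05],"twist":[0,0,0],"fingers":1},{"linear":[0,0,0],"twist":[0,0,0],"fingers":1}])

```text
clock: 16.1
eef_pos: [0.5434, -0.3355, 0.0599]
orientation: [2.299, 2.141, -0.0]
wrist_force: [-0.8, 0.5, 1.9]
width: 0.01
```

Request:
servo_tool(increments=[{"linear":[0,0,0.05],"twist":[0,0,0],"fingers":1},{"linear":[0,0,0],"twist":[0,0,0],"fingers":0.6},{"linear":[0,0,0],"twist":[0,0,0],"fingers":0.6},{"linear":[0,0,0],"twist":[0,0,0],"fingers":0.6},{"linear":[0,0,-1.5],"twist":[0,0,0],"fingers":0.6},{"linear":[0,0,-4],"twist":[0,0,0],"fingers":0.6},{"linear":[0,0,-4],"twist":[0,0,0],"fingers":0.6}])

```text
clock: 16.98
eef_pos: [0.5435, -0.3353, 0.1559]
orientation: [2.299, 2.141, 0.0]
wrist_force: [0.7, -0.2, -1.2]
width: 0.0369
```

```bash
python3 - <<'E'
from h import *
plan([(.4447,-.0055,.15,7)],90)
s=grab('top');W=cloud(s).reshape(-1,3)
for x,y in [(.538,-.395),(.543,-.334)]:
    P=W[(W[:,2]>.075)&(W[:,2]<.1)&(np.hypot(W[:,0]-x,W[:,1]-y)<.02)];print(len(P),P.mean(0),P.max(0)) if len(P) else print('none')
E
```

```text
t 16.98 p [ 0.5435 -0.3353  0.1559] yaw 85.9 F [ 0.7 -0.2 -1.2] w 0.0369
lin [4.6, -1.74, 0.08] tw [0.0, -0.0, -0.01]
lin [4.62, -1.69, 0.08] tw [0.0, -0.0, -0.01]
lin [4.63, -1.65, 0.08] tw [0.0, -0.0, -0.01]
lin [4.65, -1.6, 0.08] tw [0.0, -0.0, -0.01]
lin [4.67, -1.55, 0.08] tw [0.0, -0.0, -0.01]
lin [4.68, -1.51, 0.08] tw [0.0, -0.0, -0.01]
lin [4.7, -1.46, 0.08] tw [0.0, -0.0, -0.01]
none
43 [ 0.5424399  -0.33037217  0.08603992] [ 0.54788592 -0.32611083  0.09183687]
```

Request:
servo_tool(increments=[{"linear":[4.5,-1.7,0],"twist":[0,0,-0.01],"fingers":0.5},{"linear":[4.6,-1.7,0],"twist":[0,0,-0.01],"fingers":0.5},{"linear":[4.6,-1.6,0],"twist":[0,0,-0.01],"fingers":0.5},{"linear":[4.6,-1.6,0],"twist":[0,0,-0.01],"fingers":0.5},{"linear":[4.6,-1.6,0],"twist":[0,0,-0.01],"fingers":0.5},{"linear":[4.7,-1.5,0],"twist":[0,0,-0.01],"fingers":0.5},{"linear":[4.6,-1.5,0],"twist":[0,0,-0.01],"fingers":0.5},{"linear":[0,0,0],"twist":[0,0,0],"fingers":0.5},{"linear":[0,0,0],"twist":[0,0,0],"fingers":0.5}])

```text
clock: 18.15
eef_pos: [0.4452, -0.0096, 0.1547]
orientation: [2.222, 2.219, 0.001]
wrist_force: [0.1, -0.6, -0.3]
width: 0.0461
```

```bash
python3 - <<'E'
from h import *
plan([(.4447,-.0055,.054,4)],90)
s=grab('wrist');W=cloud(s).reshape(-1,3)
for a,b in [(.075,.098),(.005,.016)]:
    P=W[(W[:,2]>a)&(W[:,2]<b)&(np.hypot(W[:,0]-.4447,W[:,1]+.0055)<.025)]
    if len(P):print(len(P),P.mean(0).round(4),((P.min(0)+P.max(0))/2).round(4),np.ptp(P,0).round(4))
s=grab('top');W=cloud(s).reshape(-1,3)
for x,y in [(.538,-.395),(.543,-.334)]:
    P=W[(W[:,2]>.075)&(W[:,2]<.1)&(np.hypot(W[:,0]-x,W[:,1]-y)<.02)];print(len(P),P.mean(0),P.max(0)) if len(P) else print('none')
cv2.imwrite('pics/t2.png',s['color'])
E
```

```text
t 18.15 p [ 0.4452 -0.0096  0.1547] yaw 89.9 F [ 0.1 -0.6 -0.3] w 0.0461
lin [0.1, -0.02, 2.52] tw [0.0, 0.0, -0.0]
lin [0.1, -0.02, 2.52] tw [0.0, 0.0, -0.0]
lin [0.1, -0.02, 2.52] tw [0.0, 0.0, -0.0]
lin [0.1, -0.01, 2.52] tw [0.0, 0.0, -0.0]
211 [ 0.4452 -0.0033  0.0872] [ 0.445  -0.0047  0.0835] [0.0096 0.0104 0.0166]
785 [ 0.4453 -0.0016  0.0121] [ 0.4454 -0.0039  0.0105] [0.0372 0.0333 0.0109]
43 [ 0.53802634 -0.39218267  0.08571642] [ 0.54319045 -0.38784687  0.09248122]
40 [ 0.54250934 -0.33072258  0.08633453] [ 0.54774387 -0.3262633   0.09223643]
```

View pics/t2.png

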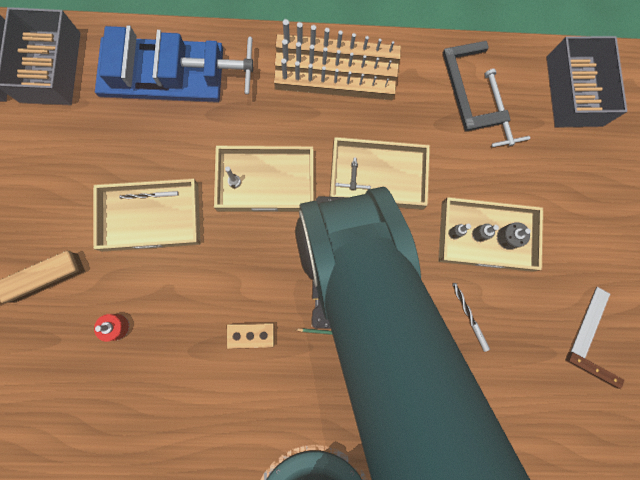

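Both saws stand in the saws tray, at (487,231) and (515,234). Now the Forstner bit.

Request:
servo_tool(increments=[{"linear":[0.3,0,3.5],"twist":[0,0,0],"fingers":0.6},{"linear":[0.2,0,3.5],"twist":[0,0,0],"fingers":0.6},{"linear":[0,0,2.3],"twist":[0,0,0],"fingers":0.6},{"linear":[0,0,0.8],"twist":[0,0,0],"fingers":0.6},{"linear":[0,0,0],"twist":[0,0,0],"fingers":0.7},{"linear":[0,0,0],"twist":[0,0,0],"fingers":1},{"linear":[0,0,0],"twist":[0,0,0],"fingers":1},{"linear":[0,0,0],"twist":[0,0,0],"fingers":1},{"linear":[0,0,0],"twist":[0,0,0],"fingers":1}])

```text
clock: 19.38
eef_pos: [0.4453, -0.0042, 0.0538]
orientation: [2.222, 2.219, 0.001]
wrist_force: [0.5, -0.1, 6.1]
width: 0.0092
```

Request:
servo_tool(increments=[{"linear":[0,0,-1],"twist":[0,0,0],"fingers":1},{"linear":[0,0,-3],"twist":[0,0,0],"fingers":1},{"linear":[0,0,-4],"twist":[0,0,0],"fingers":1},{"linear":[0,0,-4],"twist":[0,0,0],"fingers":1}])

```text
clock: 19.88
eef_pos: [0.444, -0.0038, 0.1744]
orientation: [-2.221, -2.22, 0.001]
wrist_force: [1.3, 0.7, -0.9]
width: 0.0098
```

```bash
python3 - <<'E'
from h import *
a=np.radians(2.08);y=-.025;g=np.array([.6425,.1222])+[-y*np.sin(a),y*np.cos(a)];print(g)
plan([(g[0],g[1],.175,6)],92)
E
```

```text
[0.64340737 0.09721647]
t 19.88 p [ 0.444  -0.0038  0.1744] yaw 90.0 F [ 1.3  0.7 -0.9] w 0.0098
lin [1.69, 3.32, -0.01] tw [-0.0, -0.0, -0.006]
lin [1.67, 3.33, -0.01] tw [-0.0, -0.0, -0.006]
lin [1.65, 3.34, -0.01] tw [-0.0, -0.0, -0.006]
lin [1.63, 3.35, -0.01] tw [-0.0, -0.0, -0.006]
lin [1.61, 3.36, -0.01] tw [-0.0, -0.0, -0.006]
lin [1.59, 3.37, -0.01] tw [-0.0, -0.0, -0.006]
```

Request:
servo_tool(increments=[{"linear":[1.7,3.3,0],"twist":[0,0,-0.006],"fingers":1},{"linear":[1.7,3.3,0],"twist":[0,0,-0.006],"fingers":1},{"linear":[1.6,3.3,0],"twist":[0,0,-0.006],"fingers":1},{"linear":[1.6,3.4,0],"twist":[0,0,-0.006],"fingers":1},{"linear":[1.6,3.4,0],"twist":[0,0,-0.006],"fingers":1},{"linear":[1.6,3.4,0],"twist":[0,0,-0.006],"fingers":1},{"linear":[0,0,2.5],"twist":[0,0,0],"fingers":1},{"linear":[0,0,3],"twist":[0,0,0],"fingers":1},{"linear":[0,0,2.5],"twist":[0,0,0],"fingers":1},{"linear":[0,0,1],"twist":[0,0,0],"fingers":1}])

```text
clock: 21.12
eef_pos: [0.643, 0.0965, 0.0815]
orientation: [-2.181, -2.259, 0.004]
wrist_force: [-0.2, -0.4, -0.5]
width: 0.0094
```

Request:
servo_tool(increments=[{"linear":[0,0,0.8],"twist":[0,0,0],"fingers":1},{"linear":[0,0,0.5],"twist":[0,0,0],"fingers":1},{"linear":[0,0,0.3],"twist":[0,0,0],"fingers":1},{"linear":[0,0,0.2],"twist":[0,0,0],"fingers":1},{"linear":[0,0,0.1],"twist":[0,0,0],"fingers":1},{"linear":[0,0,0.1],"twist":[0,0,0],"fingers":1},{"linear":[0,0,0],"twist":[0,0,0],"fingers":1}])

```text
clock: 22.0
eef_pos: [0.6443, 0.0967, 0.0631]
orientation: [2.182, 2.26, -0.0]
wrist_force: [0.1, -0.3, -1.8]
width: 0.0091
```

Request:
servo_tool(increments=[{"linear":[0,0,0.1],"twist":[0,0,0],"fingers":1},{"linear":[0,0,0.1],"twist":[0,0,0],"fingers":1},{"linear":[0,0,0.1],"twist":[0,0,0],"fingers":1},{"linear":[0,0,0],"twist":[0,0,0],"fingers":1}])

```text
clock: 22.5
eef_pos: [0.6443, 0.0967, 0.06]
orientation: [-2.182, -2.26, 0.0]
wrist_force: [0.4, -0.8, -1.3]
width: 0.0092
```

Request:
servo_tool(increments=[{"linear":[0,0,0.05],"twist":[0,0,0],"fingers":1},{"linear":[0,0,0.05],"twist":[0,0,0],"fingers":1},{"linear":[0,0,0],"twist":[0,0,0],"fingers":1}])

```text
clock: 22.88
eef_pos: [0.6444, 0.0968, 0.0599]
orientation: [2.182, 2.26, 0.0]
wrist_force: [-2.3, -0.5, 5.5]
width: 0.0091
```

Request:
servo_tool(increments=[{"linear":[0,0,0],"twist":[0,0,0],"fingers":0.6},{"linear":[0,0,0],"twist":[0,0,0],"fingers":0.6},{"linear":[0,0,0],"twist":[0,0,0],"fingers":0.6},{"linear":[0,0,-1.5],"twist":[0,0,0],"fingers":0.6},{"linear":[0,0,-4],"twist":[0,0,0],"fingers":0.5},{"linear":[0,0,-5],"twist":[0,0,0],"fingers":0.4}])

```text
clock: 23.62
eef_pos: [0.6438, 0.0967, 0.1653]
orientation: [-2.181, -2.259, 0.001]
wrist_force: [0.1, 0.6, 0.5]
width: 0.0536
```

```bash
python3 - <<'E'
from h import *
plan([(.372,-.313,.17,10)],25)
E
```

```text
t 23.62 p [0.6438 0.0967 0.1653] yaw 92.0 F [0.1 0.6 0.5] w 0.0536
lin [-4.0, -2.86, -0.04] tw [-0.0, 0.0, 0.117]
lin [-4.31, -2.37, -0.04] tw [-0.0, 0.0, 0.117]
lin [-4.55, -1.86, -0.05] tw [-0.0, 0.0, 0.117]
lin [-4.74, -1.31, -0.05] tw [-0.0, 0.0, 0.117]
lin [-4.86, -0.75, -0.05] tw [-0.0, 0.0, 0.117]
lin [-4.91, -0.18, -0.05] tw [-0.0, 0.0, 0.117]
lin [-4.9, 0.4, -0.05] tw [-0.0, 0.0, 0.117]
lin [-4.82, 0.97, -0.05] tw [-0.0, 0.0, 0.117]
lin [-4.67, 1.52, -0.05] tw [-0.0, 0.0, 0.117]
lin [-4.47, 2.06, -0.05] tw [-0.0, 0.0, 0.117]
```

Request:
servo_tool(increments=[{"linear":[-4.0,-2.9,0],"twist":[0,0,0.117],"fingers":0.4},{"linear":[-4.3,-2.4,0],"twist":[0,0,0.117],"fingers":0.4},{"linear":[-4.5,-1.9,0],"twist":[0,0,0.117],"fingers":0.4},{"linear":[-4.7,-1.3,0],"twist":[0,0,0.117],"fingers":0.4},{"linear":[-4.9,-0.75,0],"twist":[0,0,0.117],"fingers":0.4},{"linear":[-4.9,-0.2,0],"twist":[0,0,0.117],"fingers":0.4},{"linear":[-4.9,0.4,0],"twist":[0,0,0.117],"fingers":0.4},{"linear":[-4.8,1.0,0],"twist":[0,0,0.117],"fingers":0.4},{"linear":[-4.7,1.5,0],"twist":[0,0,0.117],"fingers":0.4},{"linear":[-4.5,2.0,0],"twist":[0,0,0.117],"fingers":0.4}])

```text
clock: 24.88
eef_pos: [0.3703, -0.3131, 0.1653]
orientation: [3.067, 0.674, 0.002]
wrist_force: [0.8, -0.0, -0.2]
width: 0.055
```

Request:
servo_tool(increments=[{"linear":[0,0,0],"twist":[0,0,0],"fingers":0.4},{"linear":[0,0,0],"twist":[0,0,0],"fingers":0.4}])

```text
clock: 25.12
eef_pos: [0.3715, -0.3112, 0.1648]
orientation: [3.066, 0.681, 0.002]
wrist_force: [-0.2, 0.1, -0.9]
width: 0.0551
```

```bash
python3 - <<'E'
from h import *
s=grab('wrist');W=cloud(s);hsv=cv2.cvtColor(s['color'],cv2.COLOR_BGR2HSV)
m=(hsv[...,1]<70)&(W[...,2]>.005)&(W[...,2]<.02)&(np.hypot(W[...,0]-.372,W[...,1]+.313)<.1)
n,l,st,_=cv2.connectedComponentsWithStats(cv2.morphologyEx(m.astype(np.uint8),cv2.MORPH_CLOSE,np.ones((9,9))));k=1+st[1:,4].argmax();P=W[(l==k)&m][:,:2]
(c,sz,a)=cv2.minAreaRect((P*1000).astype(np.float32));print(len(P),c,sz,a)
w,V=np.linalg.eigh(np.cov(P.T));print(np.degrees(np.arctan2(V[1,1],V[0,1])))
plan([(c[0]/1000,c[1]/1000,.06,3)],25)
t=grab('top');T=cloud(t).reshape(-1,3);Q=T[(T[:,2]>.08)&(T[:,2]<.11)&(np.hypot(T[:,0]-.643,T[:,1]-.097)<.03)];print('forst',len(Q),Q.mean(0),Q.max(0))
h=cv2.cvtColor(t['color'],cv2.COLOR_BGR2HSV)
cv2.imwrite('pics/w4.png',np.hstack([cv2.resize(s['color'],(400,300)),cv2.resize(t['color'],(400,300))]))
E
```

```text
1555 (373.2638244628906, -307.7020263671875) (148.51669311523438, 12.6260347366333) 26.071578979492188
-154.04629688988035
t 25.18 p [ 0.3718 -0.3107  0.1646] yaw 25.1 F [ 0.6  0.4 -0.3] w 0.0553
lin [0.08, -0.07, 3.49] tw [0.0, -0.0, 0.001]
lin [0.08, -0.07, 3.49] tw [0.0, -0.0, 0.001]
lin [0.09, -0.07, 3.49] tw [0.0, -0.0, 0.001]
forst 32 [0.64229141 0.09468626 0.09278872] [0.64793491 0.09919453 0.09857903]
```

View pics/w4.png

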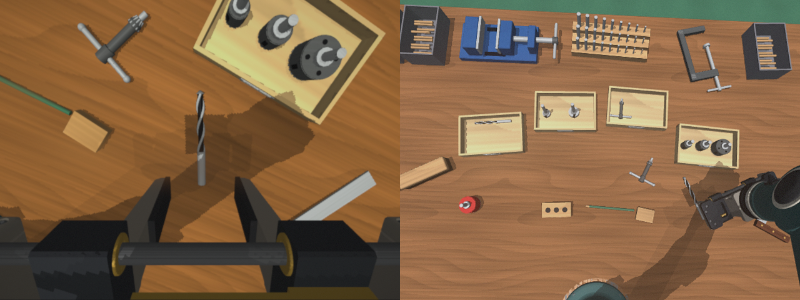

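The Forstner bit stands in its tray (right half, near (574,110)). In the left half the drill lies between the fingers at (202,140). It measures 148x12.6 mm at 26°.

Request:
servo_tool(increments=[{"linear":[0.1,-0.05,4],"twist":[0,0,-0.016],"fingers":0.5},{"linear":[0.1,-0.05,4.5],"twist":[0,0,0],"fingers":0.5},{"linear":[0,0,4],"twist":[0,0,0],"fingers":0.5},{"linear":[0,0,2],"twist":[0,0,0],"fingers":0.5},{"linear":[0,0,1],"twist":[0,0,0],"fingers":0.5},{"linear":[0,0,0],"twist":[0,0,0],"fingers":0.5}])

```text
clock: 25.98
eef_pos: [0.3726, -0.3093, 0.0089]
orientation: [-3.061, -0.706, 0.0]
wrist_force: [-0.7, 0.2, -0.4]
width: 0.046
```

```bash
python3 - <<'E'
from h import *
plan([(.3733,-.309,.004,1)],26)
E
```

```text
t 25.98 p [ 0.3726 -0.3093  0.0089] yaw 26.0 F [-0.7  0.2 -0.4] w 0.046
lin [0.07, 0.0, 0.49] tw [-0.001, -0.0, -0.001]
```

Request:
servo_tool(increments=[{"linear":[0,0,0.45],"twist":[0,0,0],"fingers":0.6},{"linear":[0,0,0],"twist":[0,0,0],"fingers":1},{"linear":[0,0,0],"twist":[0,0,0],"fingers":1},{"linear":[0,0,0],"twist":[0,0,0],"fingers":1},{"linear":[0,0,0],"twist":[0,0,0],"fingers":1},{"linear":[0,0,0],"twist":[0,0,0],"fingers":1}])

```text
clock: 26.72
eef_pos: [0.3722, -0.3101, 0.0049]
orientation: [3.062, 0.703, -0.0]
wrist_force: [-0.9, 1.4, 4.4]
width: 0.0122
```

Request:
servo_tool(increments=[{"linear":[0,0,-1],"twist":[0,0,0],"fingers":1},{"linear":[0,0,-3],"twist":[0,0,0],"fingers":1},{"linear":[0,0,-4],"twist":[0,0,0],"fingers":1},{"linear":[0,0,-4],"twist":[0,0,0],"fingers":1},{"linear":[0,0,-1],"twist":[0,0,0],"fingers":1}])

```text
clock: 27.35
eef_pos: [0.3733, -0.311, 0.1371]
orientation: [3.058, 0.702, 0.004]
wrist_force: [0.0, -1.2, -1.6]
width: 0.0125
```

```bash
python3 - <<'E'
from h import *
a=np.radians(6.13);x=-.02;g=np.array([.557,.3556])+[x*np.cos(a),x*np.sin(a)];print(g)
plan([(.47,-.05,.135,5),(g[0],g[1],.135,8)],96.1)
s=grab('wrist');cv2.imwrite('pics/w5.png',s['color'])
E
```

```text
[0.53711436 0.35346431]
t 27.35 p [ 0.3733 -0.311   0.1371] yaw 25.9 F [ 0.  -1.2 -1.6] w 0.0125
lin [4.02, -3.85, 0.03] tw [0.0, 0.0, -0.094]
lin [4.36, -3.46, 0.03] tw [0.0, 0.0, -0.094]
lin [4.67, -3.03, 0.04] tw [0.0, 0.0, -0.094]
lin [4.93, -2.58, 0.04] tw [0.0, 0.0, -0.094]
lin [5.16, -2.1, 0.04] tw [0.0, 0.0, -0.094]
lin [4.53, -2.37, -0.01] tw [0.0, 0.0, -0.094]
lin [4.73, -1.94, -0.0] tw [0.0, 0.0, -0.094]
lin [4.89, -1.48, -0.0] tw [0.0, 0.0, -0.094]
lin [5.01, -1.02, -0.0] tw [0.0, 0.0, -0.094]
lin [5.08, -0.54, -0.0] tw [0.0, 0.0, -0.094]
lin [5.11, -0.06, -0.0] tw [0.0, 0.0, -0.094]
lin [5.1, 0.42, -0.0] tw [0.0, 0.0, -0.094]
lin [5.03, 0.9, 0.0] tw [0.0, 0.0, -0.094]
```

View pics/w5.png

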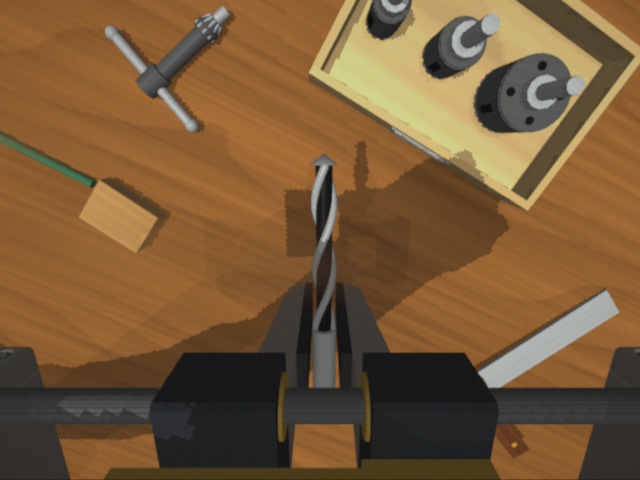

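The drill is held level and centred (320,160 to 320,390). I carry it to the drills tray.

Request:
servo_tool(increments=[{"linear":[4.0,-3.8,0],"twist":[0,0,-0.094],"fingers":1},{"linear":[4.4,-3.5,0],"twist":[0,0,-0.094],"fingers":1},{"linear":[4.7,-3.0,0],"twist":[0,0,-0.094],"fingers":1},{"linear":[4.9,-2.6,0],"twist":[0,0,-0.094],"fingers":1},{"linear":[5.2,-2.1,0],"twist":[0,0,-0.094],"fingers":1},{"linear":[4.5,-2.4,0],"twist":[0,0,-0.094],"fingers":1},{"linear":[4.7,-1.9,0],"twist":[0,0,-0.094],"fingers":1},{"linear":[4.9,-1.5,0],"twist":[0,0,-0.094],"fingers":1},{"linear":[5.0,-1.0,0],"twist":[0,0,-0.094],"fingers":1},{"linear":[5.1,-0.5,0],"twist":[0,0,-0.094],"fingers":1}])

```text
clock: 28.65
eef_pos: [0.5113, 0.2038, 0.1328]
orientation: [-2.407, -2.017, 0.004]
wrist_force: [1.7, -0.9, -1.5]
width: 0.0119
```

Request:
servo_tool(increments=[{"linear":[5.1,0,0],"twist":[0,0,-0.094],"fingers":1},{"linear":[5.1,0.4,0],"twist":[0,0,-0.094],"fingers":1},{"linear":[4.7,0.9,0],"twist":[0,0,-0.094],"fingers":1},{"linear":[0,0,0],"twist":[0,0,0],"fingers":1},{"linear":[0,0,0],"twist":[0,0,0],"fingers":1}])

```text
clock: 29.28
eef_pos: [0.5372, 0.3492, 0.1325]
orientation: [-2.104, -2.332, 0.006]
wrist_force: [-0.1, -0.9, -2.1]
width: 0.0117
```

```bash
python3 - <<'E'
from h import *
plan([(.5371,.3535,.03,3)],96.1)
s=grab('wrist');cv2.imwrite('pics/w6.png',s['color'])
E
```

```text
t 29.27 p [0.5372 0.3492 0.1325] yaw 95.9 F [-0.1 -0.9 -2.1] w 0.0117
lin [0.15, 0.02, 3.42] tw [-0.001, 0.001, -0.001]
lin [0.15, 0.02, 3.42] tw [-0.001, 0.001, -0.001]
lin [0.15, 0.01, 3.42] tw [-0.001, 0.001, -0.001]
```

View pics/w6.png

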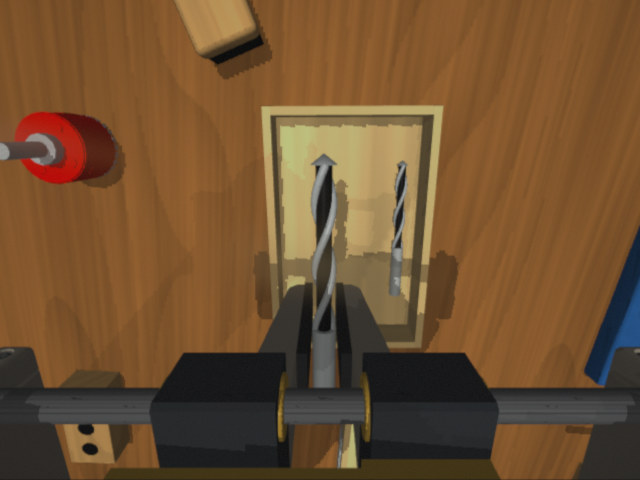

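The drill is parallel to the tray and about 80 px left of the resident thin drill (400,230), with free floor beneath. I lower it.

Request:
servo_tool(increments=[{"linear":[0.2,0.05,2.5],"twist":[0,0,-0.004],"fingers":1},{"linear":[0.2,0,4],"twist":[0,0,0],"fingers":1},{"linear":[0,0,3],"twist":[0,0,0],"fingers":1},{"linear":[0,0,1.2],"twist":[0,0,0],"fingers":1},{"linear":[0,0,0.5],"twist":[0,0,0],"fingers":1},{"linear":[0,0,0.2],"twist":[0,0,0],"fingers":1},{"linear":[0,0,0.1],"twist":[0,0,0],"fingers":1},{"linear":[0,0,0],"twist":[0,0,0],"fingers":1}])

```text
clock: 30.32
eef_pos: [0.5385, 0.3547, 0.0203]
orientation: [2.099, 2.337, 0.002]
wrist_force: [0.6, 0.6, -1.9]
width: 0.0122
```

Request:
servo_tool(increments=[{"linear":[0,0,0.4],"twist":[0,0,0],"fingers":1},{"linear":[0,0,0.2],"twist":[0,0,0],"fingers":1},{"linear":[0,0,0.1],"twist":[0,0,0],"fingers":1},{"linear":[0,0,0.1],"twist":[0,0,0],"fingers":1},{"linear":[0,0,0.05],"twist":[0,0,0],"fingers":1},{"linear":[0,0,0],"twist":[0,0,0],"fingers":1}])

```text
clock: 31.08
eef_pos: [0.5381, 0.3545, 0.011]
orientation: [-2.099, -2.337, 0.0]
wrist_force: [-0.1, 0.1, -1.2]
width: 0.0121
```

Request:
servo_tool(increments=[{"linear":[0,0,0.05],"twist":[0,0,0],"fingers":1},{"linear":[0,0,0.05],"twist":[0,0,0],"fingers":1},{"linear":[0,0,0],"twist":[0,0,0],"fingers":1}])

```text
clock: 31.45
eef_pos: [0.5382, 0.3546, 0.011]
orientation: [2.099, 2.337, 0.0]
wrist_force: [-1.4, -1.9, 6.4]
width: 0.0125
```

Request:
servo_tool(increments=[{"linear":[0,0,0],"twist":[0,0,0],"fingers":0.72},{"linear":[0,0,0],"twist":[0,0,0],"fingers":0.72},{"linear":[0,0,0],"twist":[0,0,0],"fingers":0.72},{"linear":[0,0,-1.5],"twist":[0,0,0],"fingers":0.72},{"linear":[0,0,-4],"twist":[0,0,0],"fingers":0.7},{"linear":[0,0,-5],"twist":[0,0,0],"fingers":0.5},{"linear":[0,0,-4.5],"twist":[0,0,0],"fingers":0.4}])

```text
clock: 32.33
eef_pos: [0.5382, 0.3549, 0.1629]
orientation: [2.099, 2.337, 0.002]
wrist_force: [0.5, 0.8, 0.6]
width: 0.0456
```

```bash
python3 - <<'E'
from h import *
plan([(.459,-.153,.16,13)],-23.5)
E
```

```text
t 32.33 p [0.5382 0.3549 0.1629] yaw 96.1 F [0.5 0.8 0.6] w 0.0456
lin [-3.82, -1.02, 0.02] tw [-0.0, -0.0, 0.161]
lin [-3.93, -0.4, 0.02] tw [-0.0, -0.0, 0.161]
lin [-3.95, 0.23, 0.02] tw [-0.0, -0.0, 0.161]
lin [-3.86, 0.86, 0.02] tw [-0.0, -0.0, 0.161]
lin [-3.67, 1.47, 0.02] tw [-0.0, -0.0, 0.161]
lin [-3.39, 2.04, 0.02] tw [-0.0, -0.0, 0.161]
lin [-3.02, 2.55, 0.02] tw [-0.0, -0.0, 0.161]
lin [-2.57, 3.0, 0.02] tw [-0.0, -0.0, 0.161]
lin [-2.06, 3.38, 0.02] tw [-0.0, -0.0, 0.161]
lin [-1.49, 3.66, 0.02] tw [-0.0, -0.0, 0.161]
lin [-0.89, 3.85, 0.02] tw [-0.0, -0.0, 0.161]
lin [-0.26, 3.95, 0.02] tw [-0.0, -0.0, 0.161]
lin [0.37, 3.94, 0.02] tw [-0.0, -0.0, 0.161]
```

Request:
servo_tool(increments=[{"linear":[-3.8,-1.0,0],"twist":[0,0,0.161],"fingers":0.4},{"linear":[-3.9,-0.4,0],"twist":[0,0,0.161],"fingers":0.4},{"linear":[-3.9,0.2,0],"twist":[0,0,0.161],"fingers":0.4},{"linear":[-3.9,0.9,0],"twist":[0,0,0.161],"fingers":0.4},{"linear":[-3.7,1.5,0],"twist":[0,0,0.161],"fingers":0.4},{"linear":[-3.4,2.0,0],"twist":[0,0,0.161],"fingers":0.4},{"linear":[-3.0,2.5,0],"twist":[0,0,0.161],"fingers":0.4},{"linear":[-2.6,3.0,0],"twist":[0,0,0.161],"fingers":0.4},{"linear":[-2.1,3.4,0],"twist":[0,0,0.161],"fingers":0.4},{"linear":[-1.5,3.7,0],"twist":[0,0,0.161],"fingers":0.4}])

```text
clock: 33.58
eef_pos: [0.4757, -0.037, 0.1612]
orientation: [3.14, 0.099, 0.003]
wrist_force: [0.0, -0.5, 0.6]
width: 0.0555
```

Request:
servo_tool(increments=[{"linear":[-0.9,3.9,0],"twist":[0,0,0.161],"fingers":0.4},{"linear":[-0.3,3.9,0],"twist":[0,0,0.161],"fingers":0.4},{"linear":[0.4,3.9,0],"twist":[0,0,0.161],"fingers":0.4},{"linear":[0,0,0],"twist":[0,0,0],"fingers":0.4},{"linear":[0,0,0],"twist":[0,0,0],"fingers":0.4},{"linear":[0,0,0],"twist":[0,0,0],"fingers":0.4}])

```text
clock: 34.33
eef_pos: [0.4572, -0.1515, 0.1604]
orientation: [-3.075, 0.643, -0.001]
wrist_force: [-0.6, 0.3, -0.5]
width: 0.0547
```

```bash
python3 - <<'E'
from h import *
s=grab('wrist');W=cloud(s);hsv=cv2.cvtColor(s['color'],cv2.COLOR_BGR2HSV)
m=(hsv[...,1]<80)&(W[...,2]>.005)&(W[...,2]<.025)&(np.hypot(W[...,0]-.45,W[...,1]+.15)<.08)
n,l,st,_=cv2.connectedComponentsWithStats(cv2.morphologyEx(m.astype(np.uint8),cv2.MORPH_CLOSE,np.ones((5,5))));k=1+st[1:,4].argmax();P=W[(l==k)&m][:,:2]
print(len(P))
a=np.radians(-23.5);
for it in range(4):
    u=np.array([np.cos(a),np.sin(a)]);q=(P@np.c_[u,[-u[1],u[0]]]).astype(float)
    lo,hi=q[:,0].min(),q[:,0].max()
    S=P[(q[:,0]>hi-.063)&(q[:,0]<hi-.005)]   # stem
    b=np.linalg.eigh(np.cov(S.T))[1][:,1];b*=np.sign(b@u);a=np.arctan2(b[1],b[0])
    B=P[(q[:,0]>hi-.084)&(q[:,0]<hi-.072)]
    v=np.array([-u[1],u[0]])
    print(np.degrees(a),'len',hi-lo,'bar',np.ptp(B@v),'barmid',(np.min(B@v)+np.max(B@v))/2,'stem off',np.median(S@v),'x ext',lo,hi)
yv=np.median(S@v);xc=hi-.044
c=u*xc+v*yv;print('center',c)
plan([(c[0],c[1],.05,3)],np.degrees(a))
cv2.imwrite('pics/w7.png',s['color'])
t=grab('top');cv2.imwrite('pics/t7.png',t['color'])
E
```

```text
1851
-25.472969188095767 len 0.08735914774232917 bar 0.09297073418380926 barmid 0.04589502230682977 stem off 0.04442470451238847 x ext 0.43881077232972404 0.5261699200720532
-25.39241463700749 len 0.08724381368731493 bar 0.09298540397188669 barmid 0.06132904453080617 stem off 0.06114515752305401 x ext 0.43714860702171543 0.5243924207090304
-25.39241463700749 len 0.08725054946620775 bar 0.09298696408769976 barmid 0.060700187094268644 stem off 0.06044317209575295 x ext 0.43722663602847994 0.5244771854946877
-25.39241463700749 len 0.08725054946620775 bar 0.09298696408769976 barmid 0.060700187094268644 stem off 0.06044317209575295 x ext 0.43722663602847994 0.5244771854946877
center [ 0.45997825 -0.1514322 ]
t 34.38 p [ 0.4571 -0.1517  0.1603] yaw -23.6 F [-0.4 -0.   0. ] w 0.0557
lin [0.08, -0.04, 3.68] tw [-0.0, -0.0, 0.01]
lin [0.08, -0.05, 3.68] tw [-0.0, -0.0, 0.01]
lin [0.08, -0.05, 3.68] tw [-0.0, -0.0, 0.01]
```

View pics/w7.png

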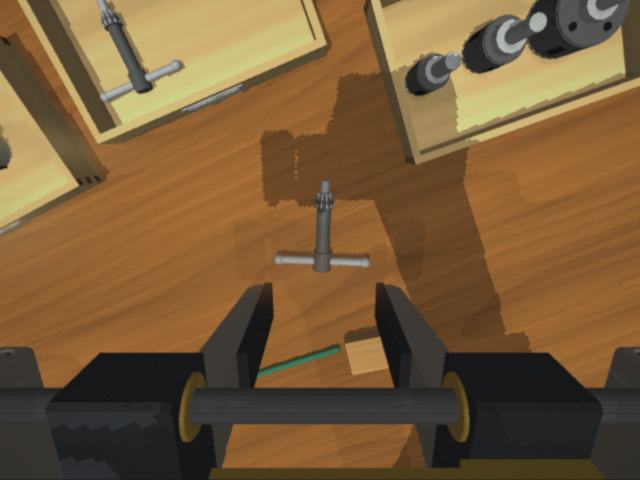

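The key lies between the fingers (325,180 to 325,270) and measures 87x93 mm, which matches. I descend and grip the free stem.

Request:
servo_tool(increments=[{"linear":[0.15,-0.05,4],"twist":[0,0,0.031],"fingers":0.5},{"linear":[0.1,-0.05,4.5],"twist":[0,0,0],"fingers":0.5},{"linear":[0,0,4],"twist":[0,0,0],"fingers":0.5},{"linear":[0,0,2],"twist":[0,0,0],"fingers":0.5},{"linear":[0,0,0.6],"twist":[0,0,0],"fingers":0.5},{"linear":[0,0,0],"twist":[0,0,0],"fingers":0.5}])

```text
clock: 35.17
eef_pos: [0.4597, -0.1527, 0.0092]
orientation: [-3.064, 0.694, 0.0]
wrist_force: [-0.3, 0.1, -0.5]
width: 0.0459
```

```bash
python3 - <<'E'
from h import *
plan([(.46,-.152,.006,1)],-25.4)
E
```

```text
t 35.17 p [ 0.4597 -0.1527  0.0092] yaw -25.5 F [-0.3  0.1 -0.5] w 0.0459
lin [-0.01, -0.08, 0.32] tw [-0.0, 0.0, -0.002]
```

Request:
servo_tool(increments=[{"linear":[0,0,0.3],"twist":[0,0,0],"fingers":0.6},{"linear":[0,0,0],"twist":[0,0,0],"fingers":1},{"linear":[0,0,0],"twist":[0,0,0],"fingers":1},{"linear":[0,0,0],"twist":[0,0,0],"fingers":1},{"linear":[0,0,0],"twist":[0,0,0],"fingers":1},{"linear":[0,0,0],"twist":[0,0,0],"fingers":1}])

```text
clock: 35.92
eef_pos: [0.4598, -0.1531, 0.0064]
orientation: [3.064, -0.695, 0.001]
wrist_force: [-0.7, 1.2, 5.3]
width: 0.0121
```

Request:
servo_tool(increments=[{"linear":[0,0,-1],"twist":[0,0,0],"fingers":1},{"linear":[0,0,-3],"twist":[0,0,0],"fingers":1},{"linear":[0,0,-4],"twist":[0,0,0],"fingers":1},{"linear":[0,0,-4],"twist":[0,0,0],"fingers":1}])

```text
clock: 36.42
eef_pos: [0.4588, -0.1531, 0.1273]
orientation: [3.064, -0.695, -0.002]
wrist_force: [0.1, -0.2, -1.5]
width: 0.0125
```

```bash
python3 - <<'E'
from h import *
a=np.radians(-2.4);y=-.041;c0=np.array([.6636,-.1174])
g=c0+[-y*np.sin(a),y*np.cos(a)];print(g)
plan([(g[0],g[1],.125,6)],-2.4)
t=load('top');W=cloud(t);hsv=cv2.cvtColor(t['color'],cv2.COLOR_BGR2HSV)
q=(W[...,:2]-c0)@np.array([[np.cos(a),-np.sin(a)],[np.sin(a),np.cos(a)]])
m=(np.abs(q[...,0])<.055)&(np.abs(q[...,1])<.09)&(W[...,2]>.010)&(hsv[...,1]<70)
Q=q[m];print(m.sum(),Q.min(0),Q.max(0))
E
```

```text
[ 0.6618831  -0.15836404]
t 36.42 p [ 0.4588 -0.1531  0.1273] yaw -25.6 F [ 0.1 -0.2 -1.5] w 0.0125
lin [3.09, -1.38, 0.03] tw [0.0, 0.0, -0.067]
lin [3.18, -1.17, 0.03] tw [0.0, 0.0, -0.067]
lin [3.25, -0.95, 0.04] tw [0.0, 0.0, -0.067]
lin [3.31, -0.73, 0.04] tw [0.0, 0.0, -0.067]
lin [3.35, -0.51, 0.04] tw [0.0, 0.0, -0.067]
lin [3.37, -0.28, 0.04] tw [0.0, 0.0, -0.067]
267 [-0.05089677 -0.08300039] [0.0431709  0.08981333]
```

Request:
servo_tool(increments=[{"linear":[3.1,-1.4,0],"twist":[0,0,-0.067],"fingers":1},{"linear":[3.2,-1.2,0],"twist":[0,0,-0.067],"fingers":1},{"linear":[3.2,-1.0,0],"twist":[0,0,-0.067],"fingers":1},{"linear":[3.3,-0.7,0],"twist":[0,0,-0.067],"fingers":1},{"linear":[3.4,-0.5,0],"twist":[0,0,-0.067],"fingers":1},{"linear":[3.2,-0.3,0],"twist":[0,0,-0.067],"fingers":1},{"linear":[0,0,0],"twist":[0,0,0],"fingers":1},{"linear":[0,0,0],"twist":[0,0,0],"fingers":1}])

```text
clock: 37.42
eef_pos: [0.66, -0.1578, 0.1255]
orientation: [-3.141, 0.071, 0.004]
wrist_force: [-0.2, -0.8, -2.3]
width: 0.0121
```

```bash
python3 - <<'E'
from h import *
plan([(.6619,-.1584,.03,3)],-2.4)
s=grab('wrist');cv2.imwrite('pics/w8.png',s['color'])
E
```

```text
t 37.42 p [ 0.66   -0.1578  0.1255] yaw -2.6 F [-0.2 -0.8 -2.3] w 0.0121
lin [0.07, 0.02, 3.18] tw [-0.0, 0.001, -0.001]
lin [0.07, 0.02, 3.18] tw [-0.0, 0.001, -0.001]
lin [0.07, 0.02, 3.18] tw [-0.0, 0.001, -0.001]
```

View pics/w8.png

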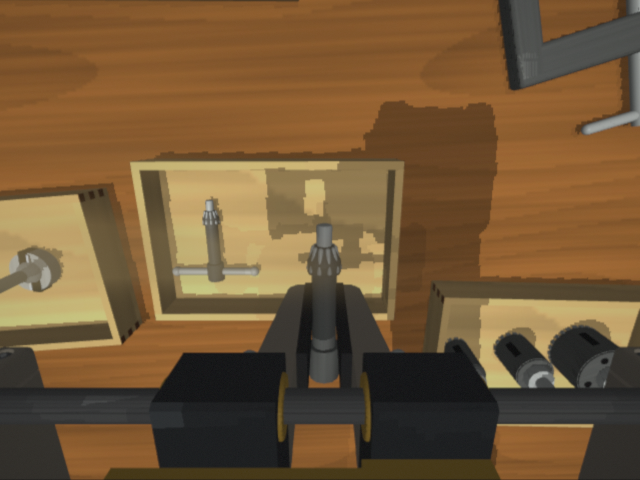

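```bash
python3 - <<'E'
from h import *
s=load('wrist');a=np.radians(-2.4);c0=np.array([.6636,-.1174]);Rt=np.array([[np.cos(a),-np.sin(a)],[np.sin(a),np.cos(a)]])
for n,p,z in [('bar end',(259,271),.012),('bar L',(174,271),.012),('wall -y top outer',(402,240),.036),('wall +y top outer',(141,240),.036)]: print(n,((ray(s,*p,z)[:2]-c0)@Rt).round(4))
e=np.array([.66,-.1578]);print('tcp',(e-c0)@Rt)
E
```

```text
bar end [-0.03    0.0165]
bar L [-0.0298  0.0909]
wall -y top outer [ 0.0051 -0.1014]
wall +y top outer [0.0058 0.1021]
tcp [-0.00190507 -0.04051531]
```

The new key's bar will span y -0.088 to +0.007 in the tray. The resident's bar starts at +0.0165 and the wall is at -0.094, so it fits. I lower it.

Request:
servo_tool(increments=[{"linear":[0.1,0,2.5],"twist":[0,0,0],"fingers":1},{"linear":[0.1,0,4],"twist":[0,0,0],"fingers":1},{"linear":[0,0,2.5],"twist":[0,0,0],"fingers":1},{"linear":[0,0,1.0],"twist":[0,0,0],"fingers":1},{"linear":[0,0,0.4],"twist":[0,0,0],"fingers":1},{"linear":[0,0,0.2],"twist":[0,0,0],"fingers":1},{"linear":[0,0,0.1],"twist":[0,0,0],"fingers":1},{"linear":[0,0,0],"twist":[0,0,0],"fingers":1}])

```text
clock: 38.48
eef_pos: [0.6637, -0.1579, 0.0197]
orientation: [3.141, -0.07, 0.001]
wrist_force: [0.4, -0.5, -1.4]
width: 0.0126
```

Request:
servo_tool(increments=[{"linear":[0,0,0.3],"twist":[0,0,0],"fingers":1},{"linear":[0,0,0.1],"twist":[0,0,0],"fingers":1},{"linear":[0,0,0.1],"twist":[0,0,0],"fingers":1},{"linear":[0,0,0.1],"twist":[0,0,0],"fingers":1},{"linear":[0,0,0.05],"twist":[0,0,0],"fingers":1},{"linear":[0,0,0],"twist":[0,0,0],"fingers":1}])

```text
clock: 39.22
eef_pos: [0.6634, -0.1578, 0.0126]
orientation: [3.141, -0.07, -0.0]
wrist_force: [-0.4, 0.7, -2.6]
width: 0.0122
```

Request:
servo_tool(increments=[{"linear":[0,0,0.05],"twist":[0,0,0],"fingers":1},{"linear":[0,0,0.05],"twist":[0,0,0],"fingers":1},{"linear":[0,0,0],"twist":[0,0,0],"fingers":1}])

```text
clock: 39.6
eef_pos: [0.6634, -0.1578, 0.0125]
orientation: [3.141, -0.07, 0.0]
wrist_force: [-1.8, 0.4, 6.0]
width: 0.0126
```

Contact. I release, rise and move back clear for a final look.

Request:
servo_tool(increments=[{"linear":[0,0,0],"twist":[0,0,0],"fingers":0.72},{"linear":[0,0,0],"twist":[0,0,0],"fingers":0.72},{"linear":[0,0,0],"twist":[0,0,0],"fingers":0.72},{"linear":[0,0,-1.5],"twist":[0,0,0],"fingers":0.72},{"linear":[0,0,-4],"twist":[0,0,0],"fingers":0.72},{"linear":[0,0,-5],"twist":[0,0,0],"fingers":0.72},{"linear":[-3,0,-5],"twist":[0,0,0],"fingers":0.72},{"linear":[-5,0,-1],"twist":[0,0,0],"fingers":0.72},{"linear":[-5,0,0],"twist":[0,0,0],"fingers":0.72},{"linear":[-5,0,0],"twist":[0,0,0],"fingers":0.72}])

```text
clock: 40.85
eef_pos: [0.4824, -0.1499, 0.1779]
orientation: [3.14, -0.069, 0.003]
wrist_force: [-0.1, 0.1, 1.0]
width: 0.0258
```

Request:
servo_tool(increments=[{"linear":[0,0,0],"twist":[0,0,0],"fingers":0.72},{"linear":[0,0,0],"twist":[0,0,0],"fingers":0.72}])

```text
clock: 41.1
eef_pos: [0.4848, -0.1501, 0.1779]
orientation: [3.14, -0.07, 0.004]
wrist_force: [0.0, -0.2, 0.4]
width: 0.0257
```

```bash
python3 - <<'E'
from h import *
s=grab('top');t=grab('side');W=cloud(s)
for n,x,y,a,b in [('big',.538,-.395,.075,.1),('small',.5425,-.333,.075,.1),('forst',.643,.096,.08,.11),('drill',.538,.3545,.012,.03),('key',.663,-.158,.012,.035)]:
    P=W[(W[...,2]>a)&(W[...,2]<b)&(np.hypot(W[...,0]-x,W[...,1]-y)<.02)];print(n,len(P),P.mean(0).round(4),P[:,2].max().round(4)) if len(P) else print(n,'none')
cv2.imwrite('pics/fin.png',np.hstack([cv2.resize(s['color'][120:290,80:560],(800,283))]))
cv2.imwrite('pics/fin.png',np.vstack([cv2.resize(s['color'][120:290,80:560],(800,283)),cv2.resize(t['color'][140:480,200:520],(300,316)).copy() if 0 else cv2.copyMakeBorder(cv2.resize(t['color'][140:480,230:520],(270,316)),0,0,0,530,0)]))
E
```

```text
big none
small none
forst 31 [0.6424 0.0947 0.0933] 0.1002
drill 90 [0.5372 0.3552 0.0166] 0.0213
key 118 [ 0.6641 -0.1575  0.021 ] 0.0276
```

View pics/fin.png

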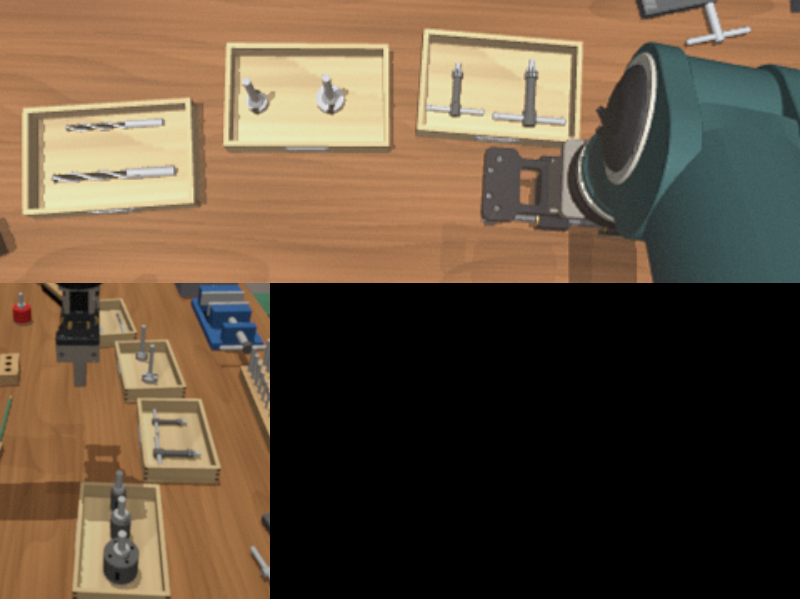

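Seen from above, the drill, the Forstner bit and the key lie or stand in their trays, clear of what was already there. The arm hides the saws tray in that view, but the side view shows all three saws upright, at about (120,490), (120,520) and (122,560).

```bash
python3 -c "
from workcell import *
print(hand_in(), state()['clock'])"
```

```text
the job is handed in; nothing more can be done
the job is handed in; nothing more can be done
```

All five tools are back in their trays and the job is handed in, at about 41 s on the robot clock (limit 118 s).

- **Hole saws:** the dark large saw and the small saw stand on their teeth beside the smaller one. The red look-alike was not touched.
- **Forstner bit:** it stands on its head in its tray.
- **Twist drill:** it lies flat, the long way, clear of the thinner one.
- **Chuck key:** it lies flat in the -y half, about 10 mm from the smaller key by measurement before lowering.

I lowered each tool in steps of 1 mm or less at the end. I opened the fingers only after a light contact: about 6 N read at the wrist, less for the small saw, where the last reading before a final half-millimetre was about 2 N.

**Last checks:** the final top view confirmed the Forstner bit, the drill and the key at the planned places and heights. The arm hid the saws tray in that view, so my depth check found neither saw there. An earlier top measurement had both standing at full height, and the final side view shows all three saws upright.

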